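# Charge the stone tumbler from its tilting pan

### The arm

A 7-joint arm with a two-finger parallel gripper is mounted at the origin on the work surface. World frame = base frame: x ahead of the robot, y to its left, z up, the work surface at z = 0. Lengths are in m, angles in rad, forces in N, time in s.
With the tool pointing down it reaches from about 0.425 to 0.875 m from the base axis. Payload 4.7 kg.
Tool frame: the origin (TCP) lies between the finger pads; the fingertips stand 8 mm ahead of it and the grasp point (between the pads) lies 11 mm behind it; z points along the fingers, y is the direction in which the jaws open and shut (so a half turn about z gives the same grasp; the last joint's range is limited). The gripper opens to 87 mm and grips with 3 to 60 N. Pads are 19 mm wide; open, the fingers measure 117 mm over their backs; the gripper's body (75 mm by 190 mm) begins 51 mm behind the grasp point.
Start: joints at [-1.314, 0.321, -0.07, 1.45, 0.023, 1.371, -0.057], TCP at [0.156, 0.631, 0.231] pointing down, gripper open.
Joint ranges: [-2.86, 2.86], [-0.3, 2.09], [-1.38, 1.24], [0.06, 2.45], [-1.56, 4.7], [0.09, 2.05], [-2.69, 2.69]. Speed limits (rad/s): [2.57, 2.57, 3.14, 3.14, 3.14, 3.14, 3.14].

### API

Orientations are given as a rotation vector (axis times angle).
In Python, from bench import ctrl, optics, ticket gives the robot as it stands.
- The arm moves only by the tool play_rows, never from a script. Its argument "motion" is a list of rows, each a list of 5 numbers: the closure, from 0 (fully open) to 1 (shut), then the shift along the tool's x, y, z in cm, then the turn about the tool's z in rad. In form: [[jaw, tx, ty, tz, spin], ...]. A call has 1 to 20 rows; each row shifts and turns the commanded pose from where the row before left it, along the tool's axes as they then stand; what a row does not reach is not made up. A row lasts 1/8 s, in which the tool goes at most 62.5 mm and 10.7 degrees, less where a joint would pass 70% of its speed; a pose out of reach is approached as far as the arm can. A call is refused whole if a number of a shift passes 6.25 or a number of a turn 0.188, either way. A call with a gripper value outside its range is refused whole. The fingers move at their own pace and stop on an object; "force" is the grip in N (left out, the last holds). Time passes only in rows, so rows that do not move let the fingers close. It gives the time, the measured TCP pose, the force and the opening at its end, in the units of the state.
- ctrl.get_state(): the state, without advancing time (a new reading comes with each control period).
- optics.get_image(name): name is "side" or "top"; returns the picture (400x640x3 uint8, red, green, blue); there is no depth.
- optics.calibration(name): a dict with "K" (3x3 intrinsics, pixels), "pose" (4x4, takes a point from camera to world coordinates). Camera axes: x right, y down, z forward; pixel columns grow to the right and rows downward; lengths in m; the calibration is good to about 2 mm. A picture is of the moment at which its call begins. calibration takes no time and is no camera call.
- ticket.close_job(): hands the job in, once; it reports no verdict.
The state is a dict: "time": time; "joint_positions": joint angles; "qd": joint speeds; "joint_torque": joint torques, N m; "position": TCP position; "tool_rot": TCP orientation; "ft_force": force on the tool from outside, world axes, zero at the start; "torque": the same for the moment, N m; "grip_width": opening from 0.0 (shut) to 1.0 (fully open).
Only numpy, scipy, OpenCV 4.12 (cv2) and the standard library are available. Lean on these libraries where they do the work, as an engineer would, in place of code of your own. Each camera call takes 0.05 s, during which the arm holds its last target.

### The job

Charge the stone tumbler: spin its hand wheel until the white mark is at the very top, so that the drum opens straight up, then press the orange brake lever down until it clicks and stays down. Next put every stone from the grey mat into the level pan, let go so that they all lie in it together, then tip the pan by its red handle to the 60-degree tick and keep it there for a good second, never past the red 75-degree tick, so that the stones slide into the drum. Bring the pan fully back to level, leaving all stones in the drum, the mark at the top, the brake down, and the jar and other bench things where they are.

Things in the scene. Friction and masses are not known exactly. Their poses are not given: they have to be found in the camera images.
- machine: Green tumbler frame, fixed. Origin on the bench under the drum's middle; x along the axle (hand wheel at the -x end, near the robot), y left, z up. Axle 90 mm up; end posts at x = -93 and 93 mm, 173 mm high. Pan on its -y side, brake on +y. A black angle plate on the far post has white ticks at 0, 30, 60 degrees (60 the broad one) and a red one at 75 for the pan's yellow pointer.
- drum (a joint): Angle of the drum with its hand wheel (one body), about the frame's x axis; growing = the top moves towards the frame's -y. 0 or a whole turn (6.283) = white mark at the top, drum opening straight up. Turns either way, with no stop in the first turns, against 0.15 N m of friction, and stays where left (the brake does not alter this). Starts with the mark hidden below.
- drum_mid (a point): Centre of the drum, on the axle; x along the axle, z through the open face and towards the white mark. Black hexagonal tube, 160 mm long, 116 mm inside across flats, walls 4 mm; one of the six faces is missing: an opening 160 x 70 mm with yellow edges, 62 mm from the axle.
- wheel_mid (a point): Centre of the grey hand wheel on the axle, 160 mm from drum_mid towards the robot, 90 mm up. Flat disc 140 mm across, 16 mm thick, square to the axle, white mark at its rim. The rim can be pinched across its thickness from above and carried along its arc, in several strokes with fresh grips; 52 mm free between the wheel and the green post behind it, nothing before it.
- brake (a joint): Angle of the brake lever (rad). 0 = sprung up, grows as the pad is pressed down, end stop at 0.56. Pressing takes about 5 to 6 N at the pad at first, less further down; beyond 0.36 it snaps over and holds itself at 0.56.
- brake_pad (a point): Middle of the top face of the orange pad (34 x 34 x 12 mm) on the brake lever, 125 mm from the pivot in the frame's +y. Pivot at frame (30, 125, 115) mm. Up, the arm rises 0.3 rad above level (pad face 158 mm over the bench, at frame y 243 mm); held down it slopes 0.26 rad below (pad face 89 mm over the bench, y 247 mm). Press straight down.
- pan (a joint): Tilt of the pan (rad): 0 = level (on its stop), grows as the handle end is lifted; 60 degrees = 1.047, 75 degrees = 1.309, end stop 1.6. Friction hinge, 0.35 N m: it stays where it is left, also with stones in it. About 2 to 5 N at the handle moves it.
- pan_handle (a point): Middle of the pan's red round handle bar, 14 mm thick, 100 mm long between two arms, along the frame's x, 170 mm from the hinge line, 20 mm above the level of the pan's floor and 55 mm behind its back wall. It can be pinched from above across its thickness; the fingers can stay upright while the bar turns between them.
- pan_lip (a point): Middle of the pan's lip: its open edge and hinge line, 165 mm over the bench, 26 mm to the -y side of the axle. Turns with the pan: x along the hinge (frame's x), y towards the drum, z normal to the floor. Floor 150 mm (x) by 115 mm (y from -115 mm to the lip at 0), its top at z = 0; three walls 35 mm high, 4 mm thick, none at the lip. At 60 degrees stones slide out into the drum.
- stone1_mid (a point): Centre (half-way up) of the brick-red stone, a round flat-based polished blank 28 mm across and 20 mm high, about 35 g, base down on the 4 mm thick grey mat (190 x 260 mm). May be absent (None). Stones and the jar stand about 75 to 80 mm apart, centre to centre.
- stone2_mid (a point): Centre (half-way up) of the green stone, a round flat-based polished blank 28 mm across and 20 mm high, about 35 g, base down on the 4 mm thick grey mat (190 x 260 mm). May be absent (None). Stones and the jar stand about 75 to 80 mm apart, centre to centre.
- stone3_mid (a point): Centre (half-way up) of the blue stone, a round flat-based polished blank 28 mm across and 20 mm high, about 35 g, base down on the 4 mm thick grey mat (190 x 260 mm). May be absent (None). Stones and the jar stand about 75 to 80 mm apart, centre to centre.
- stone4_mid (a point): Centre (half-way up) of the amber-yellow stone, a round flat-based polished blank 28 mm across and 20 mm high, about 35 g, base down on the 4 mm thick grey mat (190 x 260 mm). May be absent (None). Stones and the jar stand about 75 to 80 mm apart, centre to centre.
- stone5_mid (a point): Centre (half-way up) of the violet stone, a round flat-based polished blank 28 mm across and 20 mm high, about 35 g, base down on the 4 mm thick grey mat (190 x 260 mm). May be absent (None). Stones and the jar stand about 75 to 80 mm apart, centre to centre.
- jar: Bystander: small amber jar with a white cap, 34 mm across, 45 mm high, standing among the stones on the mat; origin under its foot. Leave alone.
- pot: Bystander: green jar with a white cap, 60 mm across, 70 mm high, on the bench; origin under its foot.
- tin: Bystander: flat aluminium tin, 70 mm across, 22 mm high; origin under its foot.
- bowl: Bystander: white bowl, 100 mm across, 35 mm high; origin under its foot.
- driver: Bystander: screwdriver lying on the bench.
- brush: Bystander: brush lying on the bench.

How it is judged:
By the outcome, as a careful person would: the job done as asked, in the order asked, and still so for the second after the job is handed in, with the robot touching nothing.
Of stone1, stone2, stone3, stone4, stone5 only 3 to 4 are there at a start; the rules pass over those that are not, and their reading is None.
At some moment in a run one of stone1, stone2, stone3, stone4, stone5 may be knocked a few centimetres aside while the robot is not near it.
Once in a run the grip may slacken for a moment while it holds something.
It also fails if it takes over 200 s, if anything falls off the work surface, if the arm or the gripper's body presses on something with over 40 N, if the wrist force passes 120 N, or if a joint passes its speed limit or range.

## Working session

There is one attempt and no reset: what is moved stays moved. The work goes in short steps, Python scripts to look and compute and a tool call to move; the robot and the scene stay as the last step left them, time stands still between calls to the robot, and variables do not carry over. Pictures are saved under pics/ and viewed, and the job is handed in when it is done.

Besides the shell and the picture viewer there is one more tool, called after "Emit:" as name([rows], argument=value, ...), one row to a line, values as JSON. play_rows: Moves the arm, as the interface text tells. Its arguments: {"type":"object","properties":{"motion":{"type":"array"},"force":{"type":"number"}},"required":["motion"]}

```bash
ls; mkdir -p pics; python3 - <<'E'
from bench import ctrl, optics
import cv2,numpy as np
np.set_printoptions(precision=4,suppress=True)
for n in("side","top"):
    im=optics.get_image(n); cv2.imwrite(f"pics/{n}0.png",im[:,:,::-1])
    c=optics.calibration(n); print(n,c["K"],c["pose"])
print(ctrl.get_state())
E
```

```text
pics
side [[382.3298   0.     319.2483]
 [  0.     382.3298 202.269 ]
 [  0.       0.       1.    ]] [[ 0.8915 -0.33    0.3104  0.1748]
 [-0.453  -0.6665  0.5921 -0.7356]
 [ 0.0115 -0.6685 -0.7437  1.0988]
 [ 0.      0.      0.      1.    ]]
top [[464.8083   0.     316.9085]
 [  0.     464.8083 197.7339]
 [  0.       0.       1.    ]] [[-0.0149 -0.9859  0.1667  0.3133]
 [-0.9998  0.0165  0.0084  0.0097]
 [-0.0111 -0.1665 -0.986   1.6643]
 [ 0.      0.      0.      1.    ]]
{'time': 0.1, 'joint_positions': array([-1.3139,  0.3217, -0.0701,  1.4516,  0.0226,  1.3708, -0.0569]), 'qd': array([ 0.0006, -0.0014,  0.0002, -0.0023,  0.0007,  0.    ,  0.0011]), 'joint_torque': array([ -0.0001, -49.2569,  -0.4054, -31.3397,  -0.064 ,   0.0395,
         0.0001]), 'position': array([0.1562, 0.6304, 0.2296]), 'tool_rot': array([-0.3804, -3.1183,  0.0027]), 'ft_force': array([-0.5205, -0.2879,  0.6365]), 'torque': array([0.0378, 0.054 , 0.003 ]), 'grip_width': 1.0007800255990957}
```

View pics/side0.png

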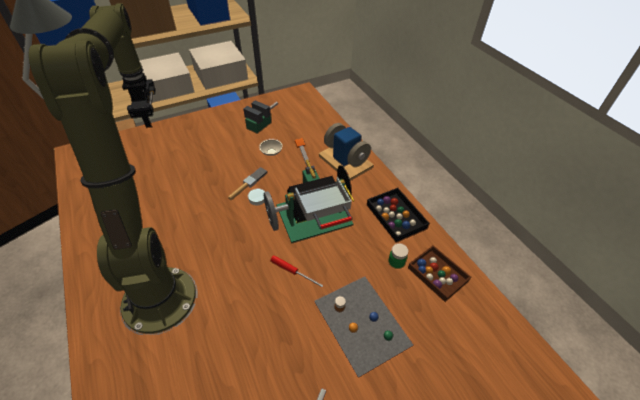

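View pics/top0.png

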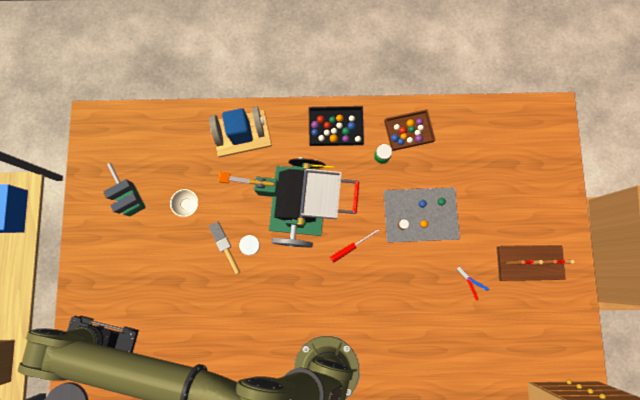

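```bash
cat > h.py <<'E'
from bench import ctrl, optics
import cv2,numpy as np,sys
from scipy.spatial.transform import Rotation as R
np.set_printoptions(precision=4,suppress=True)
def ray(n,uv):
    c=optics.calibration(n);T=c["pose"];d=T[:3,:3]@np.linalg.inv(c["K"])@np.array([uv[0],uv[1],1.]);return T[:3,3],d
def onz(n,uv,z):
    o,d=ray(n,uv);return o+d*(z-o[2])/d[2]
def proj(n,p):
    c=optics.calibration(n);T=c["pose"];q=c["K"]@(T[:3,:3].T@(np.asarray(p,float)-T[:3,3]));return q[:2]/q[2]
def two(uvs,uvt):
    A=[];b=[]
    for n,uv in(("side",uvs),("top",uvt)):
        o,d=ray(n,uv);d=d/np.linalg.norm(d);P=np.eye(3)-np.outer(d,d);A.append(P);b.append(P@o)
    x=np.linalg.lstsq(np.vstack(A),np.hstack(b),rcond=None)[0];return x
def snap(tag):
    r={}
    for n in("side","top"):
        r[n]=optics.get_image(n);cv2.imwrite(f"pics/{n}_{tag}.png",r[n][:,:,::-1])
    return r
def crop(im,u0,v0,u1,v1,s,name):
    c=cv2.resize(im[v0:v1,u0:u1],None,fx=s,fy=s,interpolation=cv2.INTER_CUBIC);cv2.imwrite(f"pics/{name}.png",c[:,:,::-1])
def blobs(im,lo,hi,box,amin=4):
    hsv=cv2.cvtColor(im,cv2.COLOR_RGB2HSV);m=cv2.inRange(hsv,np.array(lo),np.array(hi))
    k=np.zeros_like(m);u0,v0,u1,v1=box;k[v0:v1,u0:u1]=m[v0:v1,u0:u1]
    n,_,st,ce=cv2.connectedComponentsWithStats(k)
    return [(ce[i],st[i]) for i in range(1,n) if st[i,4]>=amin]
E
python3 - <<'E'
from h import *
s=cv2.imread("pics/side0.png")[:,:,::-1];t=cv2.imread("pics/top0.png")[:,:,::-1]
crop(s,230,120,420,380,2.2,"s_crop0");crop(s,255,130,365,250,5,"s_m0");crop(t,205,140,475,280,2.9,"t_crop0")
E
```

```text
(no output)
```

View pics/s_m0.png

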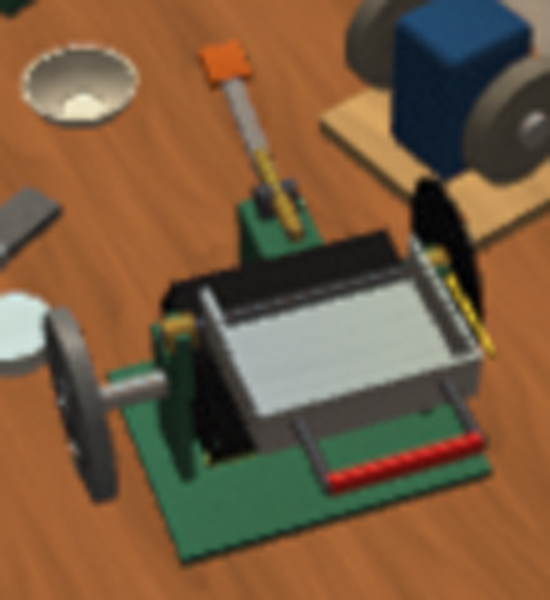

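View pics/t_crop0.png

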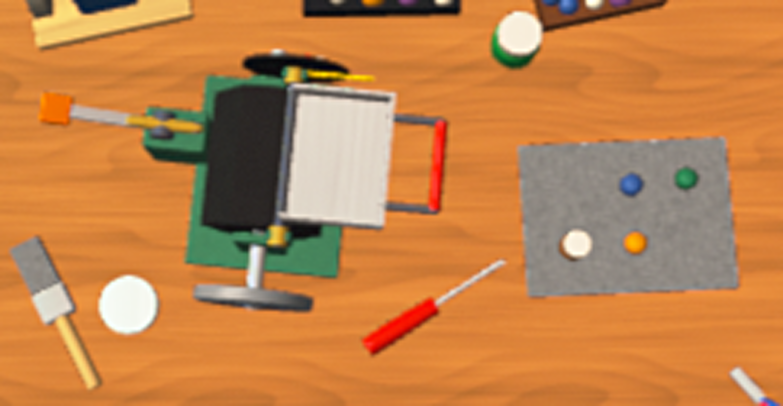

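View pics/s_crop0.png

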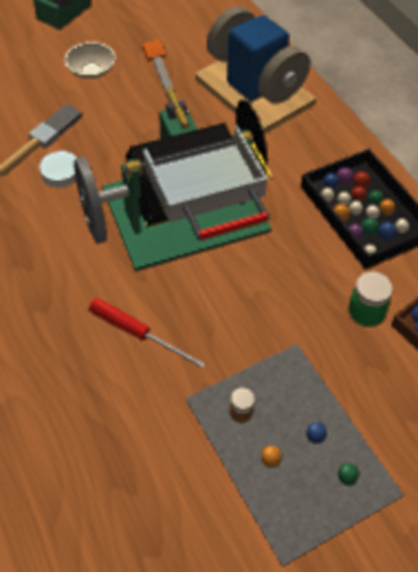

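```bash
cat > loc.py <<'E'
from h import *
def stones(s,t):
    # hue ranges
    rng={'amber':((12,190,120),(24,255,255)),'blue':((105,110,40),(125,255,255)),'green':((65,90,40),(85,255,255))}
    for k,(lo,hi) in rng.items():
        bt=blobs(t,lo,hi,(380,183,462,246)); bs=blobs(s,lo,hi,(314,278,412,374))
        for c,st in bt: print(k,'top',c,st[4],onz("top",c,.014))
        for c,st in bs: print(k,'side',c,st[4],onz("side",c,.014))
        if len(bt)==1 and len(bs)==1: print('   two',two(bs[0][0],bt[0][0]))
E
python3 - <<'E'
from loc import *
s=cv2.imread("pics/side0.png")[:,:,::-1];t=cv2.imread("pics/top0.png")[:,:,::-1]
stones(s,t)
# red handle, pad
def pca(im,lo,hi,box):
    hsv=cv2.cvtColor(im,cv2.COLOR_RGB2HSV);m=cv2.inRange(hsv,np.array(lo),np.array(hi));u0,v0,u1,v1=box
    ys,xs=np.nonzero(m[v0:v1,u0:u1]);P=np.c_[xs+u0,ys+v0].astype(float);return P.mean(0),cv2.minAreaRect(P.astype(np.float32)),len(P)
hs=pca(s,(0,180,90),(6,255,255),(310,205,358,240));ht=pca(t,(0,180,90),(6,255,255),(340,170,370,220));print(hs,ht,two(hs[0],ht[0]))
ps=pca(s,(5,215,150),(11,255,255),(290,135,308,148));pt=pca(t,(5,215,150),(11,255,255),(214,168,234,186));print(ps,pt,two(ps[0],pt[0]))
E
```

```text
amber top [437.7898 196.9973] 371 [ 0.5877 -0.4103  0.014 ]
amber top [421.4 183.2] 5 [ 0.6391 -0.3542  0.014 ]
amber top [385. 185.] 5 [ 0.6348 -0.2228  0.014 ]
amber top [402.3161 232.5805] 329 [ 0.4618 -0.2774  0.014 ]
amber top [423.8421 223.2105] 38 [ 0.4939 -0.3553  0.014 ]
amber side [352.7027 326.0541] 37 [ 0.4933 -0.3547  0.014 ]
blue top [422.1081 203.1351] 37 [ 0.5663 -0.353   0.014 ]
blue side [373.5 316.5] 50 [ 0.5645 -0.3569  0.014 ]
   two [ 0.5672 -0.3545  0.0069]
green top [441.075 201.05 ] 40 [ 0.5727 -0.4212  0.014 ]
green side [387.8226 334.9032] 62 [ 0.5713 -0.4239  0.014 ]
   two [ 0.5734 -0.4225  0.0088]
(array([335.9462, 221.7849]), ((335.94342041015625, 221.8018798828125), (2.8845715522766113, 31.043487548828125), 74.05460357666016), 93) (array([355.6346, 196.4423]), ((355.6192321777344, 196.50955200195312), (3.3891725540161133, 29.306371688842773), 4.5739216804504395), 104) [ 0.5656 -0.1027  0.185 ]
 ** On entry to DLASCL parameter number  4 had an illegal value
 ** On entry to DLASCL parameter number  4 had an illegal value<stdin>:7: RuntimeWarning: Mean of empty slice.
  ret = um.true_divide(
Traceback (most recent call last):
  File "h.py", line 15, in two
    x=np.linalg.lstsq(np.vstack(A),np.hstack(b),rcond=None)[0];return x
      ~~~~~~~~~~~~~~~^^^^^^^^^^^^^^^^^^^^^^^^^^^^^^^^^^^^^^
numpy.linalg.LinAlgError: SVD did not converge in Linear Least Squares
```

```bash
python3 - <<'E'
from loc import *
s=cv2.imread("pics/side0.png")[:,:,::-1];t=cv2.imread("pics/top0.png")[:,:,::-1]
for n,im,b in(("s",s,(288,132,312,150)),("t",t,(214,168,236,188))):
    for c,st in blobs(im,(3,215,190),(12,255,255),b,1): print(n,c,st)
print(cv2.cvtColor(s,cv2.COLOR_RGB2HSV)[142,296:304], cv2.cvtColor(t,cv2.COLOR_RGB2HSV)[177,219:229])
# handle ends top: 
hsv=cv2.cvtColor(t,cv2.COLOR_RGB2HSV);m=cv2.inRange(hsv,np.array((0,180,90)),np.array((6,255,255)))
ys,xs=np.nonzero(m[170:220,340:370]);P=np.c_[xs+340,ys+170].astype(float)
W=np.array([onz("top",p,.185)[:2] for p in P]);w=W-W.mean(0);u,S,V=np.linalg.svd(w);d=V[0]*np.sign(V[0,0]);print(W.mean(0),d,np.arctan2(d[1],d[0]), (w@d).min(),(w@d).max())
E
```

```text
s [299.5789 142.5263] [297 140   7   5  19]
t [229. 175.] [229 175   1   1   1]
t [228. 178.] [228 178   1   1   1]
t [220. 181.] [220 181   1   1   1]
t [228. 180.] [228 180   1   1   1]
t [226.5 182. ] [226 182   2   1   2]
[[ 11 215 187]
 [ 11 216 197]
 [ 11 216 195]
 [ 11 216 196]
 [ 11 215 197]
 [ 11 215 197]
 [ 11 217 196]
 [ 11 212 190]] [[ 16 255 246]
 [ 14 255 248]
 [ 14 255 243]
 [ 14 255 243]
 [ 14 255 242]
 [ 14 255 241]
 [ 14 255 240]
 [ 14 255 241]
 [ 13 255 241]
 [ 13 255 237]]
[ 0.5656 -0.1026] [ 0.994  -0.1091] -0.10933451962628749 -0.048131845520949214 0.047988547987553934
```

```bash
python3 - <<'E'
from loc import *
s=cv2.imread("pics/side0.png")[:,:,::-1];t=cv2.imread("pics/top0.png")[:,:,::-1]
bs=blobs(s,(5,200,150),(12,255,255),(294,136,306,148),3);bt=blobs(t,(12,240,200),(18,255,255),(214,168,234,186),3)
print(bs,bt)
print([two(a[0],b[0]) for a in bs for b in bt])
print(onz('top',(224,177.5),.158),onz('side',(299.8,142),.158))
for yaw in(-.095,-.109,-.12):
    c,si=np.cos(yaw),np.sin(yaw);Rm=np.array([[c,-si],[si,c]]);h=np.array([.5656,-.1026])
    o=h-Rm@np.array([0,-.196]);print(yaw,'org',o,'pad',o+Rm@[.03,.243],'wheel',o+Rm@[-.16,0])
    for nm,p in dict(wheelc=(-.16,0,.09),wtop=(-.16,0,.16),wb=(-.16,0,.02),wl=(-.16,.07,.09),wr=(-.16,-.07,.09),post1=(-.093,0,.173),post2=(.093,0,.173),pad=(.03,.243,.158),lipa=(-.075,-.026,.165),lipb=(.075,-.026,.165),pb=(-.079,-.145,.2),pc=(.079,-.145,.2)).items():
        w=np.r_[o+Rm@np.array(p[:2]),p[2]];a=proj('side',w);b=proj('top',w)
        print(nm,w,a,(a-[255,130])*5,b,(b-[205,140])*2.9)
E
```

```text
[(array([299.4444, 141.6667]), array([295, 138,  10,   8,  54], dtype=int32))] [(array([223.413 , 176.7826]), array([219, 172,  11,  11,  92], dtype=int32))]
[array([0.6443, 0.3331, 0.153 ])]
[0.6411 0.3299 0.158 ] [0.6418 0.3251 0.158 ]
-0.095 org [0.5842 0.0925] pad [0.6371 0.3316] wheel [0.4249 0.1077]
wheelc [0.4249 0.1077 0.09  ] [270.1021 210.8494] [ 75.5106 404.2468] [292.6025 243.188 ] [254.0472 299.2451]
wtop [0.4249 0.1077 0.16  ] [268.3365 197.1689] [ 66.6827 335.8447] [291.2465 241.6699] [250.1148 294.8426]
wb [0.4249 0.1077 0.02  ] [271.7344 223.4971] [ 83.672  467.4854] [293.8444 244.5783] [257.6487 303.2771]
wl [0.4316 0.1774 0.09  ] [264.5014 197.0097] [ 47.507  335.0484] [272.0163 241.5445] [194.3474 294.479 ]
wr [0.4183 0.038  0.09  ] [276.0808 225.6231] [105.4042 478.1155] [313.2331 244.835 ] [313.8759 304.0214]
post1 [0.4916 0.1013 0.173 ] [287.2555 189.3066] [161.2773 296.5332] [292.833  220.6538] [254.7157 233.896 ]
post2 [0.6768 0.0837 0.173 ] [338.1578 175.5715] [415.789  227.8575] [297.8347 164.7052] [269.2205  71.645 ]
pad [0.6371 0.3316 0.158 ] [297.9775 14
[... 2528 characters left out ...]
 292.3816] [292.2708 219.087 ] [253.0852 229.3522]
post2 [0.6814 0.0809 0.173 ] [339.7162 175.6717] [423.581  228.3585] [298.6836 163.3248] [271.6825  67.6419]
pad [0.6479 0.3297 0.158 ] [300.7339 140.8741] [228.6694  54.3703] [224.1149 175.4966] [ 55.4332 102.9401]
lipa [0.5115 0.0752 0.165 ] [295.9861 194.1262] [204.9305 320.6308] [300.9924 214.7387] [278.378  216.7421]
lipb [0.6604 0.0572 0.165 ] [337.5928 183.5324] [412.9638 267.6619] [306.0099 169.9616] [292.9288  86.8888]
pb [ 0.4933 -0.0425  0.2   ] [306.1456 213.2427] [255.7281 416.2136] [337.6545 218.3987] [384.6982 227.3562]
pc [ 0.6501 -0.0614  0.2   ] [353.2449 200.5807] [491.2246 352.9035] [342.4354 169.9992] [398.5628  86.9976]
```

```bash
cat >> h.py <<'E'
YAW=-.109;ORG=np.array([.5867,.0922]);_c,_s=np.cos(YAW),np.sin(YAW);RM=np.array([[_c,-_s],[_s,_c]])
def f2w(p): return np.r_[ORG+RM@np.array(p[:2]),p[2]]
E
python3 - <<'E'
from h import *
s=cv2.imread("pics/side0.png")[:,:,::-1]
crop(s,262,180,322,240,10,"s_z0")
for a in range(0,360,15):
    y,z=-.071*np.sin(np.radians(a)),.09+.071*np.cos(np.radians(a))
    print(a,(proj('side',f2w((-.08,y,z)))-[262,180])*10,(proj('side',f2w((.08,y,z)))-[262,180])*10)
E
```

```text
0 [296.9967 103.7841] [733.7261  -9.8573]
15 [314.1479 145.8518] [753.5477  30.1438]
30 [330.8777 195.383 ] [771.5743  77.737 ]
45 [345.8637 248.5699] [786.3707 129.2808]
60 [357.9217 301.2267] [796.7699 180.7354]
75 [366.1353 349.243 ] [802.0002 228.0957]
90 [369.9459 389.0191] [801.7551 267.8116]
105 [369.1872 417.8007] [796.1967 297.119 ]
120 [364.0661 433.8674] [785.8988 314.2337]
135 [355.1027 436.5681] [771.7518 318.4   ]
150 [343.0472 426.2339] [754.8512 309.8206]
165 [328.7946 404.0168] [736.3919 289.5112]
180 [313.3092 371.7017] [717.5814 259.1246]
195 [297.5644 331.5269] [699.5739 220.7803]
210 [282.4997 286.0331] [683.4268 176.9173]
225 [268.99   237.9451] [670.07   130.1763]
240 [257.8227 190.0777] [660.2836  83.3062]
255 [249.6751 145.2546] [654.6751  39.0807]
270 [245.0896 106.2216] [653.654   0.211]
285 [244.4415  75.5382] [657.3988 -30.7615]
300 [247.9008  55.4377] [665.8214 -51.6033]
315 [255.3917  47.6508] [678.5324 -60.5613]
330 [266.5571  53.2046] [694.8198 -56.5582]
345 [280.7402  72.2246] [713.6529 -39.3865]
```

View pics/s_z0.png

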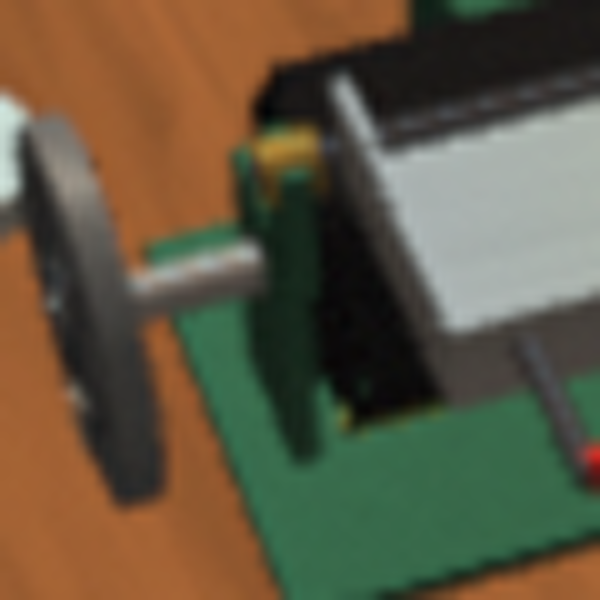

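```bash
cat >> h.py <<'E'
def st():
    s=ctrl.get_state();Rt=R.from_rotvec(s["tool_rot"]).as_matrix()
    print('t %.2f pos'%s["time"],s["position"],'F',s["ft_force"],'grip %.4f (%.1f mm)'%(s["grip_width"],87*s["grip_width"]))
    print('   tool x',Rt[:,0],'y',Rt[:,1],'z',Rt[:,2],'q',s["joint_positions"])
    return s,Rt
def plan(targets,yaw=None,p0=None):
    """spin needed so that tool y // dir yaw, then shifts (cm) between targets"""
    s,Rt=st();p=s["position"] if p0 is None else np.array(p0,float)
    if yaw is not None:
        ya=np.arctan2(Rt[1,1],Rt[0,1]);d=(yaw-ya+np.pi/2)%np.pi-np.pi/2
        print('spin(tool z) %.3f'%(-d),'new q7 approx',s["joint_positions"][6]-d, s["joint_positions"][6]+d)
        Rt=R.from_euler('z',d).as_matrix()@Rt
    for t in targets:
        print('  to',np.round(t,4),'shift cm',np.round(Rt.T@(np.array(t)-p)*100,2));p=np.array(t)
E
python3 - <<'E'
from h import *
print(f2w((-.16,0,.25)))
plan([f2w((-.16,0,.26)),f2w((-.16,0,.15)),],YAW)
E
```

```text
[0.4276 0.1096 0.25  ]
t 0.10 pos [0.1562 0.6304 0.2296] F [-0.5205 -0.2879  0.6365] grip 1.0008 (87.1 mm)
   tool x [-0.9707  0.2404 -0.0001] y [ 0.2404  0.9707 -0.0017] z [-0.0003 -0.0017 -1.    ] q [-1.3139  0.3217 -0.0701  1.4516  0.0226  1.3708 -0.0569]
spin(tool z) 1.437 new q7 approx 1.3800877966962655 -1.493905618035336
  to [0.4276 0.1096 0.26  ] shift cm [-48.82  32.64  -3.09]
  to [0.4276 0.1096 0.15  ] shift cm [ 0.    0.02 11.  ]
```

Emit:
play_rows([
  [0.5,0,0,-0.4,0.18],
  [0.5,0,0,-0.4,0.18],
  [0.5,0,0,-0.4,0.18],
  [0.5,0,0,-0.4,0.18],
  [0.5,0,0,-0.4,0.18],
  [0.5,0,0,-0.4,0.18],
  [0.5,0,0,-0.4,0.18],
  [0.5,0,0,-0.3,0.177],
  [0.5,-2,4,0,0],
  [0.5,-2,4,0,0],
  [0.5,-3,4,0,0],
  [0.5,-3,4,0,0],
  [0.5,-4,3,0,0],
  [0.5,-4,3,0,0],
  [0.5,-4,2.5,0,0],
  [0.5,-4,2.5,0,0],
  [0.5,-4.5,2,0,0],
  [0.5,-4.5,2,0,0],
  [0.5,-4.5,1.6,0,0],
], force=25)

```text
time: 2.48
position: [0.4376, 0.201, 0.2612]
tool_rot: [-2.34, -2.097, 0.001]
ft_force: [0.2, 0.1, -0.0]
grip_width: 0.497
```

```bash
python3 - <<'E'
from h import *
plan([f2w((-.16,0.0,.26)),f2w((-.16,0.0,.15)),],YAW)
E
```

```text
t 2.48 pos [0.4376 0.201  0.2612] F [ 0.1597  0.132  -0.0041] grip 0.4967 (43.2 mm)
   tool x [ 0.1091  0.994  -0.0002] y [ 0.994  -0.1091 -0.0002] z [-0.0003 -0.0002 -1.    ] q [-0.961  -0.0739  0.4545  1.8211  0.033   1.3873 -0.623 ]
spin(tool z) -0.000 new q7 approx -0.6233368806842624 -0.622601697644848
  to [0.4276 0.1096 0.26  ] shift cm [-9.19  0.    0.12]
  to [0.4276 0.1096 0.15  ] shift cm [ 0.  0. 11.]
```

Emit:
play_rows([
  [0.5,-3,0,0,0],
  [0.5,-3,0,0,0],
  [0.5,-2.5,0,0,0],
  [0.5,-1.2,0,0,0],
  [0.5,0,0,3,0],
  [0.5,0,0,3,0],
  [0.5,0,0,2,0],
  [0.5,0,0,2,0],
  [0.5,0,0,1.0,0],
  [0.5,0,0,0,0],
])

```text
time: 3.72
position: [0.4265, 0.1066, 0.1512]
tool_rot: [-2.338, -2.098, 0.002]
ft_force: [-0.5, -0.8, 0.8]
grip_width: 0.495
```

```bash
python3 - <<'E'
from h import *
plan([f2w((-.16,-.005,.15))],YAW)
r=snap("w1");crop(r["side"],240,150,340,250,6,"s_w1");crop(r["top"],250,160,350,260,6,"t_w1")
E
```

```text
t 3.73 pos [0.4265 0.1066 0.1512] F [-0.4764 -0.8178  0.7802] grip 0.4954 (43.1 mm)
   tool x [ 0.1081  0.9941 -0.0007] y [ 0.9941 -0.1081 -0.0008] z [-0.0009 -0.0006 -1.    ] q [-0.8875 -0.1041  0.5568  2.0652  0.0601  1.1666 -0.4652]
spin(tool z) 0.001 new q7 approx -0.46455308823164826 -0.4658479287466358
  to [0.4271 0.1046 0.15  ] shift cm [-0.19  0.08  0.12]
```

View pics/s_w1.png

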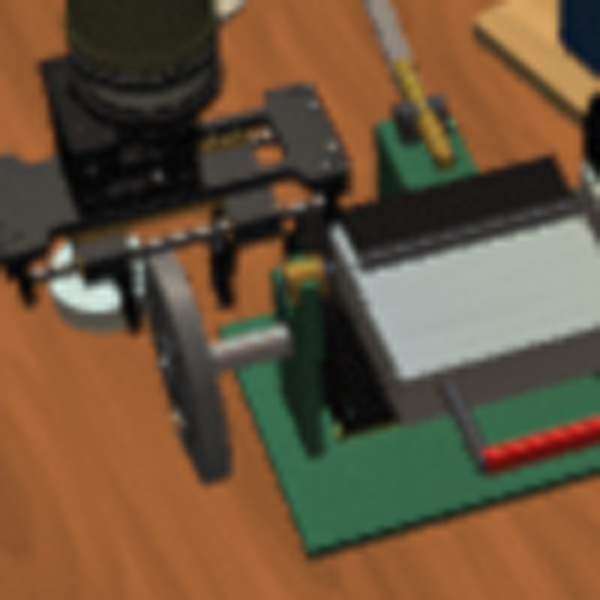

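View pics/t_w1.png

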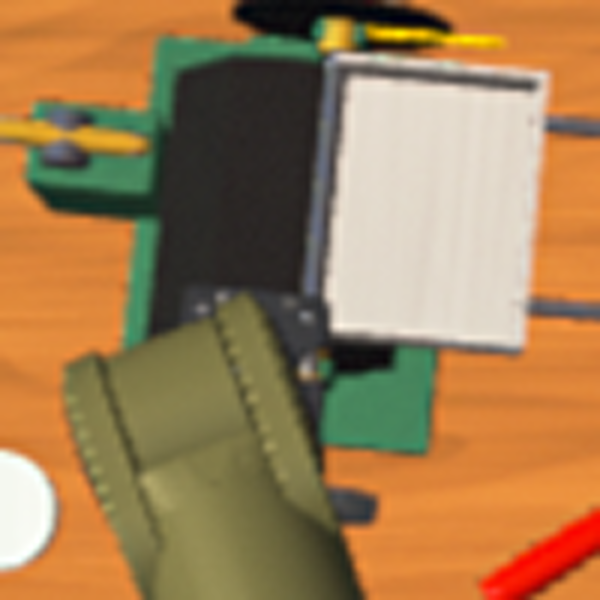

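Emit:
play_rows([
  [0.5,0,0.1,0,0],
  [1,0,0,0,0],
  [1,0,0,0,0],
  [1,0,0,0,0],
  [1,0,0,0,0],
  [1,0.53,0,0.02,0],
  [1,0.53,0,0.02,0],
  [1,0.52,0,0.1,0],
  [1,0.52,0,0.12,0],
  [1,0.5,0,0.18,0],
  [1,0.49,0,0.21,0],
  [1,0.46,0,0.27,0],
  [1,0.44,0,0.3,0],
  [1,0.41,0,0.34,0],
  [1,0.38,0,0.37,0],
  [1,0.34,0,0.41,0],
  [1,0.32,0,0.43,0],
  [1,0,0,0,0],
], force=25)

```text
time: 6.08
position: [0.4331, 0.1612, 0.1232]
tool_rot: [-2.338, -2.097, 0.001]
ft_force: [-2.8, 3.2, -1.0]
grip_width: 0.183
```

```bash
python3 - <<'E'
from h import *
plan([f2w((-.16,.0512,.123))],YAW)
r=snap("w2");crop(r["side"],240,150,340,250,6,"s_w2")
E
```

```text
t 6.08 pos [0.4331 0.1612 0.1232] F [-2.7517  3.1793 -1.0428] grip 0.1828 (15.9 mm)
   tool x [0.1082 0.9941 0.0004] y [ 0.9941 -0.1082 -0.001 ] z [-0.001   0.0005 -1.    ] q [-0.9308 -0.0074  0.5204  2.0493  0.0032  1.0994 -0.5203]
spin(tool z) 0.001 new q7 approx -0.5197655619797075 -0.5209165537255924
  to [0.4332 0.1605 0.123 ] shift cm [-0.06  0.02  0.02]
```

View pics/s_w2.png

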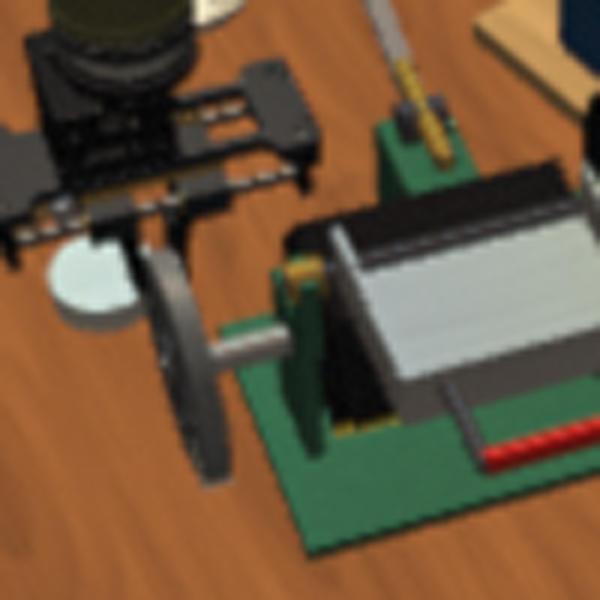

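Emit:
play_rows([
  [0.5,0,0,0,0],
  [0.5,0,0,0,0],
  [0.5,0,0,-2,0],
  [0.5,0,0,-2,0],
  [0.5,-2.7,0,0,0],
  [0.5,-2.75,0,0.6,0],
  [0.5,0,0,0.6,0],
  [0.5,0,0,0,0],
])

```text
time: 7.18
position: [0.4274, 0.1056, 0.1511]
tool_rot: [-2.34, -2.096, 0.001]
ft_force: [0.2, -0.7, -0.2]
grip_width: 0.499
```

```bash
python3 - <<'E'
from h import *
plan([f2w((-.16,-.0032,.151))],YAW)
r=snap("w3");crop(r["side"],240,150,340,250,6,"s_w3")
for a in range(0,360,20):
    y,z=-.07*np.sin(np.radians(a)),.09+.07*np.cos(np.radians(a));print(a,(proj('side',f2w((-.168,y,z)))-[240,150])*6)
E
```

```text
t 7.17 pos [0.4274 0.1056 0.1511] F [ 0.1667 -0.7451 -0.2184] grip 0.4994 (43.4 mm)
   tool x [ 0.1096  0.994  -0.0002] y [ 0.994  -0.1096 -0.0009] z [-0.0009 -0.0001 -1.    ] q [-0.8887 -0.103   0.5612  2.0642  0.0594  1.1662 -0.4632]
spin(tool z) -0.001 new q7 approx -0.46408775530377383 -0.46236256718434804
  to [0.4273 0.1064 0.151 ] shift cm [ 0.08 -0.01  0.01]
0 [159.3927 282.7755]
20 [171.7205 317.9758]
40 [184.0357 359.5789]
60 [194.623  401.8499]
80 [202.0376 438.9501]
100 [205.3654 466.0231]
120 [204.3368 479.9582]
140 [199.2866 479.6586]
160 [191.0093 465.8693]
180 [180.5815 440.759 ]
200 [169.2058 407.4528]
220 [158.0964 369.6377]
240 [148.4028 331.2718]
260 [141.1507 296.3618]
280 [137.1798 268.7421]
300 [137.0617 251.7848]
320 [140.9972 248.0001]
340 [148.7119 258.5481]
```

View pics/s_w3.png

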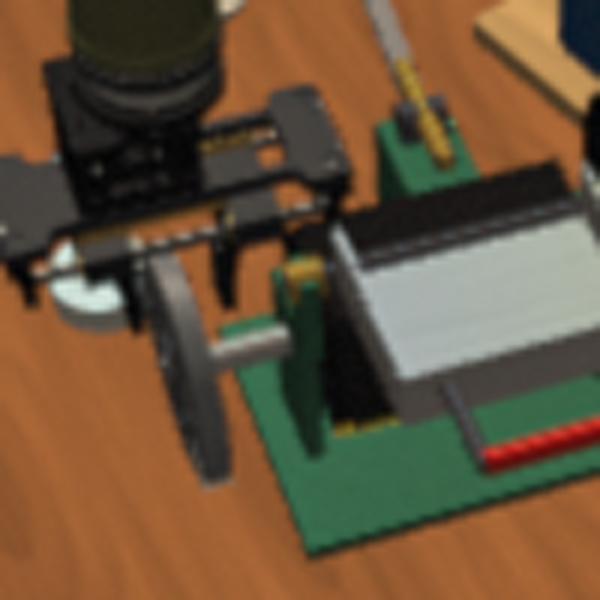

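Emit:
play_rows([
  [1,0,0,0,0],
  [1,0,0,0,0],
  [1,0,0,0,0],
  [1,0,0,0,0],
  [1,0.53,0,0.02,0],
  [1,0.53,0,0.02,0],
  [1,0.52,0,0.1,0],
  [1,0.52,0,0.12,0],
  [1,0.5,0,0.18,0],
  [1,0.49,0,0.21,0],
  [1,0.46,0,0.27,0],
  [1,0.44,0,0.3,0],
  [1,0.41,0,0.34,0],
  [1,0.38,0,0.37,0],
  [1,0.34,0,0.41,0],
  [1,0.32,0,0.43,0],
  [1,0,0,0,0],
  [0.5,0,0,0,0],
  [0.5,0,0,0,0],
], force=25)

```text
time: 9.65
position: [0.4342, 0.16, 0.1242]
tool_rot: [2.339, 2.096, 0.001]
ft_force: [0.0, 0.5, -0.8]
grip_width: 0.328
```

Emit:
play_rows([
  [0.5,0,0,-2,0],
  [0.5,0,0,-2,0],
  [0.5,-2.7,0,0,0],
  [0.5,-2.67,0,0.6,0],
  [0.5,0,0,0.6,0],
  [0.5,0,0,0,0],
])

```text
time: 10.4
position: [0.4273, 0.1064, 0.1513]
tool_rot: [-2.34, -2.096, 0.002]
ft_force: [-0.3, 0.4, -0.3]
grip_width: 0.498
```

```bash
python3 - <<'E'
from h import *
plan([f2w((-.16,-.0032,.151))],YAW)
r=snap("w4");crop(r["side"],240,150,340,250,6,"s_w4")
E
```

```text
t 10.40 pos [0.4273 0.1064 0.1513] F [-0.2827  0.4009 -0.2788] grip 0.4982 (43.3 mm)
   tool x [ 0.1096  0.994  -0.0003] y [ 0.994  -0.1096 -0.0011] z [-0.0012 -0.0002 -1.    ] q [-0.8919 -0.1028  0.5628  2.0636  0.0593  1.1668 -0.4648]
spin(tool z) -0.001 new q7 approx -0.4655921240664548 -0.4639106788300772
  to [0.4273 0.1064 0.151 ] shift cm [ 0.01 -0.    0.03]
```

View pics/s_w4.png

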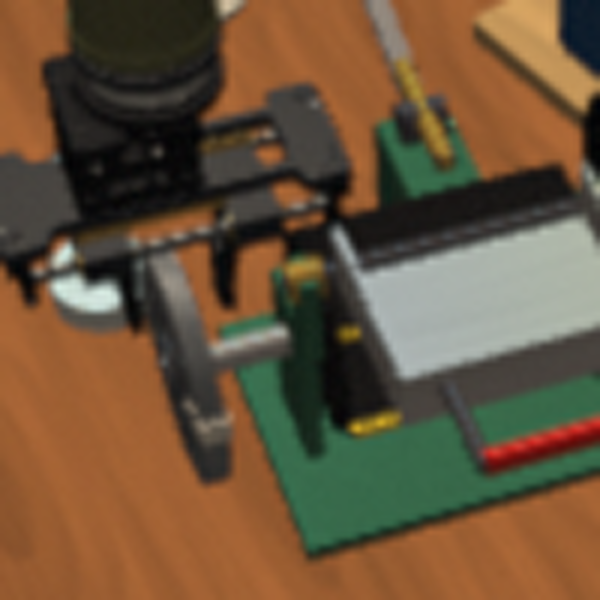

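Emit:
play_rows([
  [1,0,0,0,0],
  [1,0,0,0,0],
  [1,0,0,0,0],
  [1,0,0,0,0],
  [1,0.53,0,0.02,0],
  [1,0.53,0,0.02,0],
  [1,0.52,0,0.1,0],
  [1,0.52,0,0.12,0],
  [1,0.5,0,0.18,0],
  [1,0.49,0,0.21,0],
  [1,0.46,0,0.27,0],
  [1,0.44,0,0.3,0],
  [1,0.41,0,0.34,0],
  [1,0.38,0,0.37,0],
  [1,0.34,0,0.41,0],
  [1,0.32,0,0.43,0],
  [1,0,0,0,0],
  [0.5,0,0,0,0],
  [0.5,0,0,0,0],
], force=25)

```text
time: 12.88
position: [0.4343, 0.1607, 0.1245]
tool_rot: [2.339, 2.096, 0.001]
ft_force: [-0.2, 0.2, -0.3]
grip_width: 0.327
```

Emit:
play_rows([
  [0.5,0,0,-3,0],
  [0.5,0,0,-4,0],
  [0.5,0,0,-6,0],
  [0.5,0,-3,-4,0],
  [0.5,4,-3,0,0],
  [0.5,5,0,0,0],
  [0.5,5,0,0,0],
  [0.5,5,0,0,0],
  [0.5,0,0,0,0],
])

```text
time: 14.0
position: [0.3938, 0.36, 0.2931]
tool_rot: [2.333, 2.103, -0.002]
ft_force: [0.2, -0.6, -0.1]
grip_width: 0.503
```

```bash
python3 - <<'E'
from h import *
st()
r=snap("w5");crop(r["side"],240,150,340,250,6,"s_w5");crop(r["top"],250,160,350,260,6,"t_w5")
E
```

```text
t 14.00 pos [0.3938 0.36   0.2931] F [ 0.2479 -0.6274 -0.0958] grip 0.5027 (43.7 mm)
   tool x [ 0.1035  0.9946 -0.0013] y [ 0.9946 -0.1035 -0.0004] z [-0.0005 -0.0012 -1.    ] q [-1.0923  0.0441  0.3135  1.6525 -0.0132  1.4484 -0.8811]
```

View pics/s_w5.png

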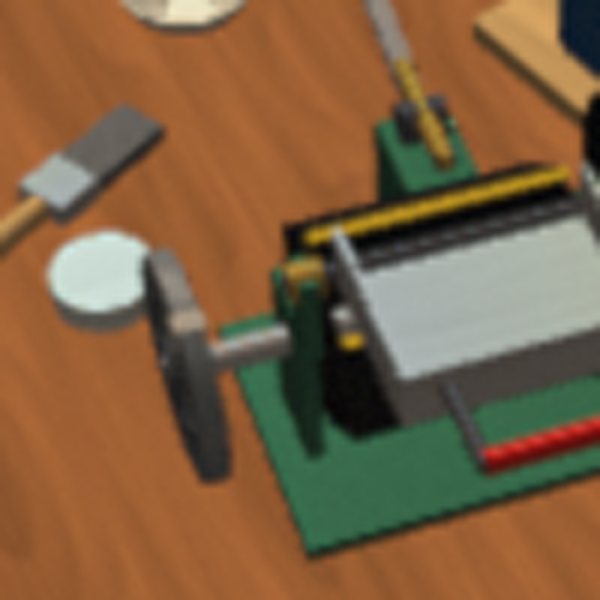

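View pics/t_w5.png

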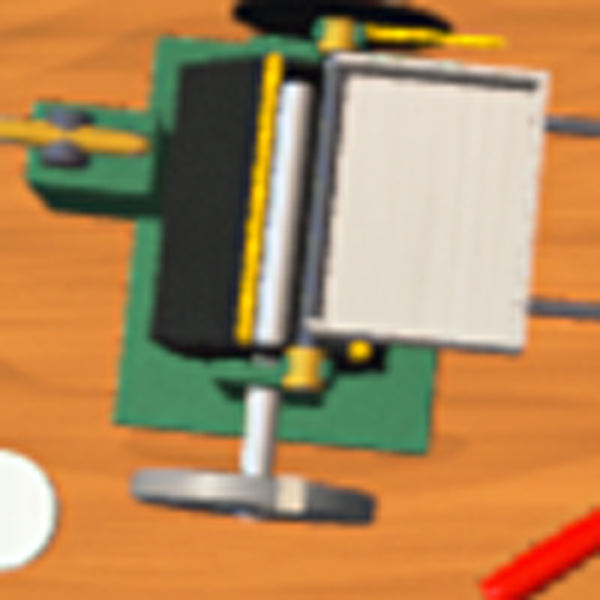

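```bash
cat >> h.py <<'E'
def mark(u,v,cam,tab=True):
    from scipy.optimize import minimize_scalar
    f=lambda a:np.linalg.norm(proj(cam,f2w((-.16,-.07*np.sin(a),.09+.07*np.cos(a))))-[u,v])
    m=minimize_scalar(f,bounds=(-1.2,1.5),method='bounded');print(cam,'mark deg %.1f res %.2f px'%(np.degrees(m.x),m.fun))
E
python3 - <<'E'
from h import *
r={n:cv2.imread(f"pics/{n}_w5.png")[:,:,::-1] for n in("side","top")}
mark(250+290/6,160+492/6,'top');mark(240+188/6,150+320/6,'side')
for a in(0,10,15,20,25):
    print(a,[(proj('top',f2w((-.16,-.07*np.sin(np.radians(a)),.09+.07*np.cos(np.radians(a)))))-[250,160])*6,(proj('side',f2w((-.16,-.07*np.sin(np.radians(a)),.09+.07*np.cos(np.radians(a)))))-[240,150])*6])
    for e in(-29.5,29.5):
        q=np.radians(a+e);print('   edge',[(proj('top',f2w((x,-.071*np.sin(q),.09+.071*np.cos(q))))-[250,160])*6 for x in(-.08,.08)])
E
```

```text
top mark deg 20.8 res 0.35 px
side mark deg 23.0 res 0.07 px
0 [array([243.9046, 484.99  ]), array([173.3188, 279.1498])]
   edge [array([196.4754, 334.3009]), array([226.99  ,  50.1163])]
   edge [array([323.6561, 346.0625]), array([352.0437,  61.3378])]
10 [array([266.4435, 487.2417]), array([179.4404, 295.5814])]
   edge [array([216.2194, 334.9906]), array([246.5031,  49.8093])]
   edge [array([342.642 , 349.3599]), array([370.5869,  65.7943])]
15 [array([277.5718, 488.4549]), array([182.5878, 304.6776])]
   edge [array([226.7789, 335.5642]), array([256.9205,  50.0145])]
   edge [array([351.2079, 351.0572]), array([378.9371,  68.1833])]
20 [array([288.4779, 489.7125]), array([185.7571, 314.2621])]
   edge [array([237.6793, 336.2851]), array([267.6625,  50.4583])]
   edge [array([359.0645, 352.7677]), array([386.5841,  70.6522])]
25 [array([299.0687, 491.0033]), array([188.9205, 324.2533])]
   edge [array([248.8272, 337.1474]), array([278.6375,  51.1377])]
   edge [array([366.1524, 354.4771]), array([393.4704,  73.1797])]
```

```bash
python3 - <<'E'
from h import *
plan([f2w((-.16,0,.293)),f2w((-.16,0,.151))],YAW)
E
```

```text
t 14.10 pos [0.3952 0.356  0.2939] F [ 0.9432 -0.9703  0.028 ] grip 0.4969 (43.2 mm)
   tool x [ 0.1087  0.9941 -0.0017] y [ 0.9941 -0.1087  0.0003] z [ 0.0002 -0.0017 -1.    ] q [-1.0902  0.0398  0.3173  1.6551 -0.0112  1.4498 -0.8808]
spin(tool z) 0.000 new q7 approx -0.8807211904465881 -0.880797400890565
  to [0.4276 0.1096 0.293 ] shift cm [-24.14   5.91   0.13]
  to [0.4276 0.1096 0.151 ] shift cm [ 0.02 -0.   14.2 ]
```

Emit:
play_rows([
  [0.5,-4,2,0,0],
  [0.5,-5,2,0,0],
  [0.5,-5,1.9,0,0],
  [0.5,-5,0,2,0],
  [0.5,-3.1,0,2,0],
  [0.5,-2.04,0,2.2,0],
  [0.5,0,0,3,0],
  [0.5,0,0,3,0],
  [0.5,0,0,2.1,0],
  [0.5,0,0,0,0],
  [1,0,0,0,0],
  [1,0,0,0,0],
  [1,0,0,0,0],
  [1,0,0,0,0],
  [1,0.64,0,0.03,0],
  [1,0.63,0,0.1,0],
  [1,0.62,0,0.17,0],
  [1,0.6,0,0.23,0],
  [1,0,0,0,0],
  [1,0,0,0,0],
], force=25)

```text
time: 16.6
position: [0.4301, 0.1343, 0.1465]
tool_rot: [2.339, 2.097, -0.001]
ft_force: [-1.4, -2.8, 5.6]
grip_width: 0.184
```

```bash
python3 - <<'E'
from h import *
st()
r=snap("w6");crop(r["side"],240,150,340,250,6,"s_w6");crop(r["top"],250,160,350,260,6,"t_w6")
E
```

```text
t 16.60 pos [0.4301 0.1343 0.1465] F [-1.4035 -2.8149  5.6133] grip 0.1839 (16.0 mm)
   tool x [ 0.109   0.994  -0.0007] y [ 0.994  -0.109   0.0001] z [ 0.     -0.0007 -1.    ] q [-0.9036 -0.067   0.5277  2.0479  0.0377  1.1521 -0.5013]
```

View pics/s_w6.png

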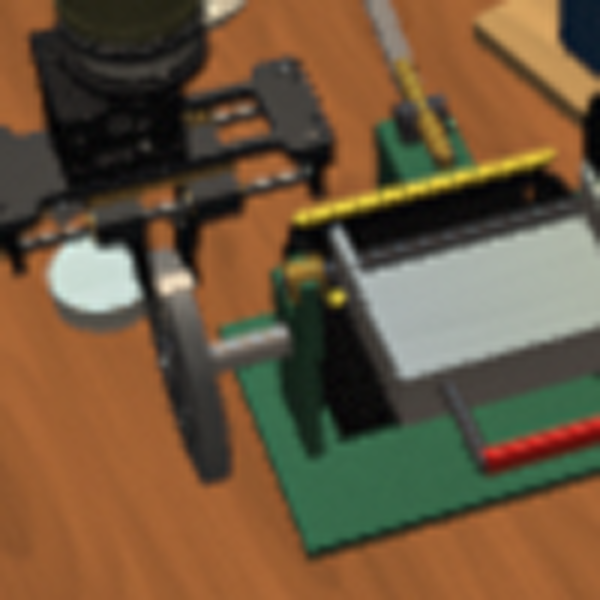

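View pics/t_w6.png

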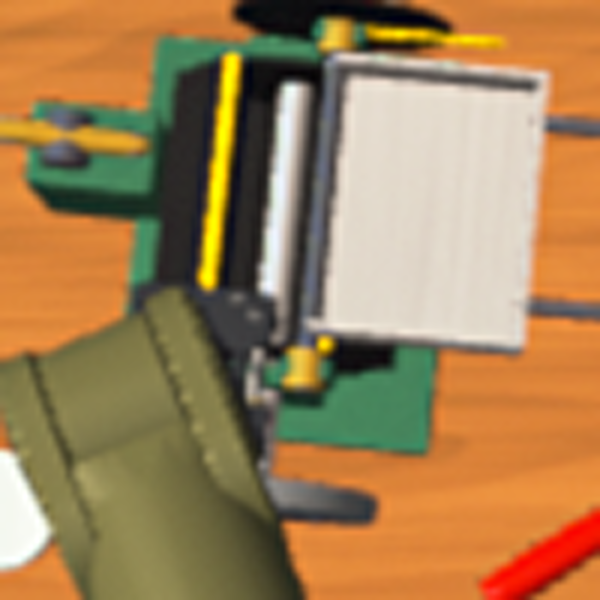

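```bash
cat >> h.py <<'E'
def drum_angle(tag,vmax=205):
    from scipy.optimize import minimize_scalar
    t=cv2.imread(f"pics/top_{tag}.png")[:,:,::-1];hsv=cv2.cvtColor(t,cv2.COLOR_RGB2HSV)
    m=cv2.inRange(hsv,np.array((22,150,110)),np.array((33,255,255)))
    out=[]
    ys,xs=np.nonzero(m[170:vmax,276:299]);P=np.c_[xs+276,ys+170]
    def f(a):
        q=a-np.radians(29.5);A,B=[proj('top',f2w((x,-.071*np.sin(q),.09+.071*np.cos(q)))) for x in(-.08,.08)]
        d=(B-A)/np.linalg.norm(B-A);return np.mean((P-A)@np.array([-d[1],d[0]]))**2
    r=minimize_scalar(f,bounds=(-.6,.8),method='bounded');print('drum from +y edge: %.1f deg, n=%d'%(np.degrees(r.x),len(P)))
E
python3 -c "
from h import *
drum_angle('w5',213);drum_angle('w5');drum_angle('w6')"
```

```text
drum from +y edge: 21.1 deg, n=100
drum from +y edge: 21.2 deg, n=82
drum from +y edge: 1.7 deg, n=110
```

Emit:
play_rows([
  [1,0.08,0,0.04,0],
  [1,0.08,0,0.04,0],
  [1,0,0,0,0],
  [1,0,0,0,0],
  [0.5,0,0,0,0],
  [0.5,0,0,0,0],
  [0.5,0,0,-3,0],
  [0.5,0,0,-4,0],
  [0.5,0,0,-4,0],
  [0.5,4,-2,-2,0],
  [0.5,5,0,0,0],
  [0.5,5,0,0,0],
  [0.5,5,3,0,0],
  [0.5,0,0,0,0],
], force=25)

```text
time: 18.45
position: [0.4605, 0.328, 0.2721]
tool_rot: [2.333, 2.102, -0.006]
ft_force: [-0.0, -0.3, -0.2]
grip_width: 0.497
```

```bash
python3 - <<'E'
from h import *
st()
r=snap("w7");crop(r["side"],240,150,340,250,6,"s_w7");crop(r["top"],250,160,350,260,6,"t_w7")
drum_angle('w7');drum_angle('w7',213)
plan([f2w((.03,.243,.25)),f2w((.03,.244,.158))],YAW)
E
```

```text
t 18.45 pos [0.4605 0.328  0.2721] F [-0.003  -0.3225 -0.1576] grip 0.4972 (43.3 mm)
   tool x [ 0.1042  0.9945 -0.0038] y [ 0.9946 -0.1042 -0.0017] z [-0.0021 -0.0036 -1.    ] q [-1.0192  0.1256  0.3894  1.6139 -0.0465  1.4154 -0.7297]
drum from +y edge: 0.0 deg, n=116
drum from +y edge: -0.0 deg, n=143
t 18.55 pos [0.4605 0.324  0.2741] F [-0.6363 -0.5003  0.7007] grip 0.5056 (44.0 mm)
   tool x [ 0.1085  0.9941 -0.0024] y [ 0.9941 -0.1085 -0.001 ] z [-0.0013 -0.0023 -1.    ] q [-1.0176  0.1184  0.3921  1.6174 -0.0446  1.4172 -0.7298]
spin(tool z) 0.000 new q7 approx -0.7294320473617628 -0.730085499582261
  to [0.643  0.3305 0.25  ] shift cm [ 2.63 18.07  2.38]
  to [0.6431 0.3315 0.158 ] shift cm [0.12 0.01 9.2 ]
```

View pics/s_w7.png

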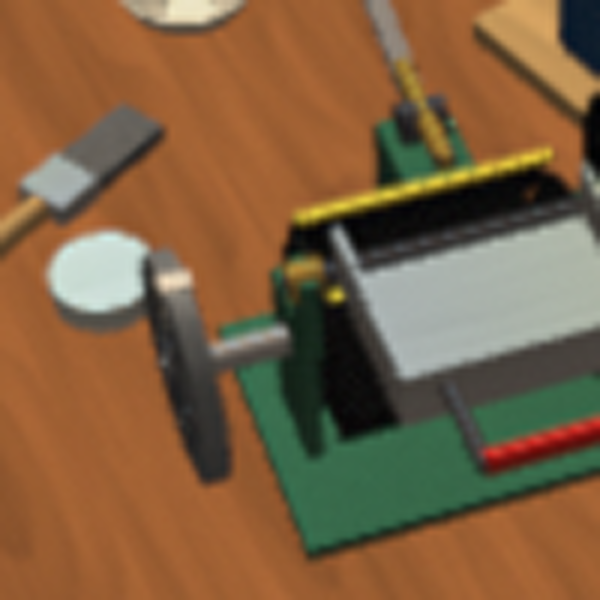

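View pics/t_w7.png

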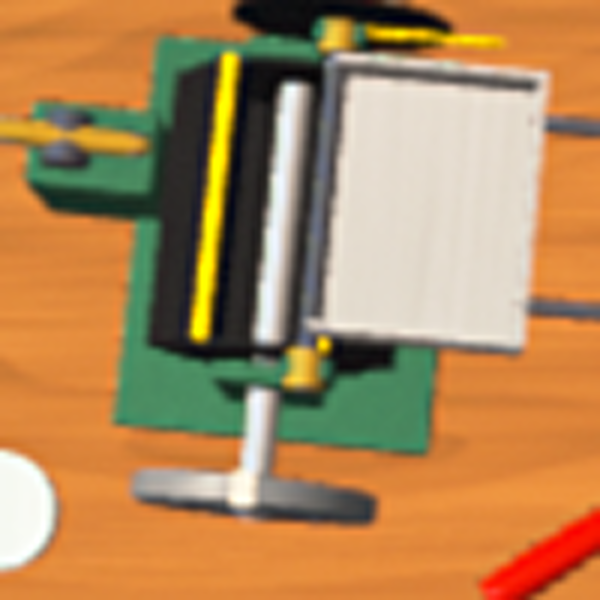

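Emit:
play_rows([
  [1,0.5,4,0,0],
  [1,0.5,5,0,0],
  [1,0.5,5,0,0],
  [1,0.7,4.07,0.4,0],
  [1,0.5,0,2,0],
  [1,0,0,2,0],
  [1,0,0,2.5,0],
  [1,0,0,2,0],
  [1,0,0,1,0],
  [1,0,0,1,0],
  [1,0,0,1,0],
  [1,0,0,1,0],
], force=20)

```text
time: 20.05
position: [0.6439, 0.3321, 0.147]
tool_rot: [2.338, 2.098, 0.004]
ft_force: [0.1, 1.1, 2.3]
grip_width: 0.009
```

```bash
python3 - <<'E'
from h import *
plan([f2w((.03,.247,.095))],YAW)
E
```

```text
t 20.05 pos [0.6439 0.3321 0.147 ] F [0.1454 1.1258 2.3177] grip 0.0093 (0.8 mm)
   tool x [0.1083 0.9941 0.0019] y [ 0.9941 -0.1083  0.002 ] z [ 0.0022  0.0017 -1.    ] q [-0.8115  0.5463  0.438   1.359  -0.2324  1.284  -0.4731]
spin(tool z) 0.001 new q7 approx -0.47255118906304255 -0.47360617157585755
  to [0.6434 0.3345 0.095 ] shift cm [ 0.22 -0.09  5.2 ]
```

Emit:
play_rows([
  [1,0.1,0,1,0],
  [1,0.1,0,1,0],
  [1,0,0,1,0],
  [1,0,0,1,0],
  [1,0,0,0.7,0],
  [1,0,0,0.5,0],
  [1,0,0,0.2,0],
  [1,0,0,0,0],
])

```text
time: 21.05
position: [0.6435, 0.3327, 0.0989]
tool_rot: [-2.339, -2.096, -0.001]
ft_force: [-11.7, -5.3, 26.1]
grip_width: 0.008
```

```bash
python3 - <<'E'
from h import *
st()
E
```

```text
t 21.05 pos [0.6435 0.3327 0.0989] F [-11.7376  -5.3047  26.1015] grip 0.0077 (0.7 mm)
   tool x [0.1092 0.994  0.0013] y [ 0.994  -0.1092 -0.0003] z [-0.0001  0.0014 -1.    ] q [-0.8074  0.5832  0.4272  1.4046 -0.2481  1.2062 -0.4637]
```

Emit:
play_rows([
  [1,0,0,-2,0],
  [1,0,0,-4,0],
  [1,0,0,-5,0],
  [0.5,0,0,-6,0],
  [0.5,0,-4,-2,0],
  [0.5,0,-4,0,0],
  [0.5,0,-4,0,0],
  [0.5,0,0,0,0],
])

```text
time: 22.05
position: [0.5215, 0.3483, 0.283]
tool_rot: [-2.333, -2.101, -0.001]
ft_force: [0.5, -0.2, 0.0]
grip_width: 0.464
```

```bash
python3 - <<'E'
from loc import *
st()
r=snap("b1");crop(r["side"],270,120,370,220,6,"s_b1");drum_angle('b1',190)
stones(r["side"],r["top"])
crop(r["top"],380,180,470,250,6,"t_b1")
E
```

```text
t 22.05 pos [0.5215 0.3483 0.283 ] F [ 0.4999 -0.1941  0.0021] grip 0.4638 (40.3 mm)
   tool x [0.1043 0.9945 0.0023] y [ 0.9945 -0.1043 -0.0012] z [-0.0009  0.0024 -1.    ] q [-0.9862  0.2626  0.4423  1.4479 -0.1146  1.4557 -0.6486]
drum from +y edge: 0.3 deg, n=65
amber top [404.8 183.8] 5 [ 0.638  -0.2943  0.014 ]
amber top [422.5 183.5] 4 [ 0.638  -0.3581  0.014 ]
amber top [426.2 183.4] 5 [ 0.6381 -0.3715  0.014 ]
amber top [451.0537 197.3356] 149 [ 0.5856 -0.4577  0.014 ]
amber top [393.5116 187.2093] 43 [ 0.6261 -0.2531  0.014 ]
amber top [414.6667 186.5238] 21 [ 0.6273 -0.3294  0.014 ]
amber top [382.3023 214.8721] 86 [ 0.5262 -0.2089  0.014 ]
amber top [423.8421 223.2105] 38 [ 0.4939 -0.3553  0.014 ]
amber top [460.8333 235.6667] 6 [ 0.4476 -0.4836  0.014 ]
amber top [400.0505 242.9899] 99 [ 0.4251 -0.2677  0.014 ]
amber top [434.7222 241.7778] 18 [ 0.4274 -0.3902  0.014 ]
amber side [352.75   326.1111] 36 [ 0.4934 -0.3549  0.014 ]
blue top [422.1081 203.1351] 37 [ 0.5663 -0.353   0.014 ]
blue side [373.5102 316.5714] 49 [ 0.5644 -0.3571  0.014 ]
   two [ 0.5673 -0.3545  0.0065]
green top [441.075 201.05 ] 40 [ 0.5727 -0.4212  0.014 ]
green side [387.8226 334.9032] 62 [ 0.5713 -0.4239  0.014 ]
   two [ 0.5734 -0.4225  0.0088]
```

View pics/s_b1.png

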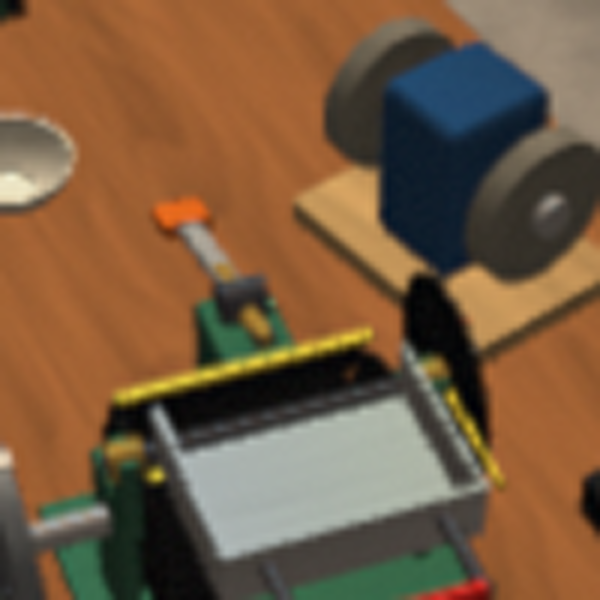

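View pics/t_b1.png

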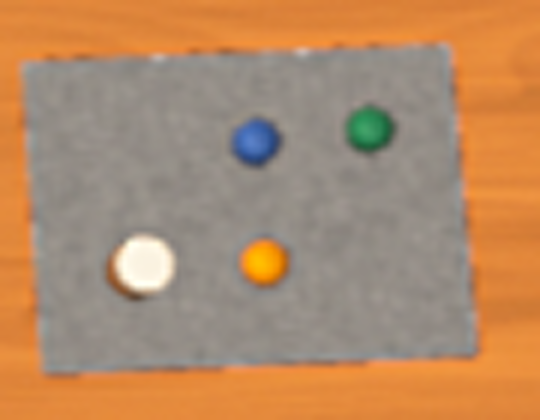

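```bash
python3 - <<'E'
from h import *
Y2=YAW+np.pi/2
print(onz('top',(404,223.5),.045))
plan([(.494,-.355,.28),(.494,-.355,.014),(.494,-.355,.29),f2w((-.045,-.083,.29)),f2w((-.045,-.083,.178))],Y2)
E
```

```text
[ 0.4906 -0.2793  0.045 ]
t 22.15 pos [0.5246 0.3464 0.2828] F [-0.1526 -0.3629  0.3963] grip 0.4843 (42.1 mm)
   tool x [0.1084 0.9941 0.0007] y [ 0.9941 -0.1084  0.0012] z [ 0.0012  0.0005 -1.    ] q [-0.9835  0.2658  0.4448  1.445  -0.1138  1.455  -0.648 ]
spin(tool z) -1.570 new q7 approx -2.2184715369243797 0.9224127526385592
  to [ 0.494 -0.355  0.28 ] shift cm [ -4.59 -70.05   0.19]
  to [ 0.494 -0.355  0.014] shift cm [-0.02 -0.03 26.6 ]
  to [ 0.494 -0.355  0.29 ] shift cm [  0.02   0.03 -27.6 ]
  to [0.5329 0.0146 0.29  ] shift cm [ 0.15 37.16  0.04]
  to [0.5329 0.0146 0.178 ] shift cm [-0.01 -0.01 11.2 ]
```

Emit:
play_rows([
  [0.45,-4,0.3,0,0],
  [0.45,-5.5,0.35,0,0],
  [0.45,-5.5,0.35,0,0],
  [0.45,-5.5,0.35,0,0],
  [0.45,-5.5,0.35,0,0],
  [0.45,-5.5,0.35,0,0],
  [0.45,-5.5,0.35,0,0],
  [0.45,-5.5,0.35,0,0],
  [0.45,-5.5,0.35,0,0],
  [0.45,-5.5,0.35,0,0],
  [0.45,-5.5,0.35,0,0],
  [0.45,-5.5,0.35,0,0],
  [0.45,-5.5,0.4,0,0],
])

```text
time: 23.78
position: [0.4933, -0.3578, 0.2828]
tool_rot: [2.339, 2.095, -0.002]
ft_force: [-0.0, -0.0, 1.1]
grip_width: 0.548
```

Emit:
play_rows([
  [0.45,0,0,1,0.1745],
  [0.45,0,0,1,0.1745],
  [0.45,0,0,1,0.1745],
  [0.45,0,0,1,0.1745],
  [0.45,0,0,1,0.1745],
  [0.45,0,0,1,0.1745],
  [0.45,0,0,1,0.1745],
  [0.45,0,0,1,0.1745],
  [0.45,0,0,1,0.1745],
  [0.45,0,0,0,0],
])

```text
time: 25.02
position: [0.4928, -0.3556, 0.1919]
tool_rot: [3.135, -0.17, -0.003]
ft_force: [-0.4, -0.2, -0.1]
grip_width: 0.551
```

```bash
cat >> h.py <<'E'
Y3=YAW-np.pi/2
def plan3(targets,p0=None):
    s,Rt=st();p=s["position"]
    ya=np.arctan2(Rt[1,1],Rt[0,1]);d=(Y3-ya+np.pi)%(2*np.pi)-np.pi;print('spin %.3f'%(-d))
    Rt=R.from_euler('z',Y3).as_matrix()@np.array([[0,1,0],[1,0,0],[0,0,-1.]])
    for t in targets: print('  to',np.round(t,4),'shift cm',np.round(Rt.T@(np.array(t)-p)*100,2));p=np.array(t)
E
python3 - <<'E'
from h import *
plan3([(.494,-.355,.05),(.494,-.355,.014),(.494,-.355,.29),f2w((-.045,-.083,.29)),f2w((-.045,-.083,.178))])
E
```

```text
t 25.02 pos [ 0.4928 -0.3556  0.1919] F [-0.4026 -0.2014 -0.0639] grip 0.5513 (48.0 mm)
   tool x [ 0.9941 -0.108  -0.0018] y [-0.108  -0.9941  0.0019] z [-0.002  -0.0017 -1.    ] q [-0.3306  0.4697  1.1977  1.6455 -0.4454  1.3374 -0.7425]
spin 0.001
  to [ 0.494 -0.355  0.05 ] shift cm [ 0.11 -0.08 14.19]
  to [ 0.494 -0.355  0.014] shift cm [0.  0.  3.6]
  to [ 0.494 -0.355  0.29 ] shift cm [  0.    0.  -27.6]
  to [0.5329 0.0146 0.29  ] shift cm [ -0.15 -37.16   0.  ]
  to [0.5329 0.0146 0.178 ] shift cm [ 0.   0.  11.2]
```

Emit:
play_rows([
  [0.45,0.11,-0.08,4,0],
  [0.45,0,0,4,0],
  [0.45,0,0,4,0],
  [0.45,0,0,2.2,0],
  [0.45,0,0,0,0],
])

```text
time: 25.65
position: [0.4939, -0.3539, 0.0496]
tool_rot: [-3.137, 0.169, 0.003]
ft_force: [-0.1, -0.0, 0.2]
grip_width: 0.552
```

```bash
python3 - <<'E'
from h import *
plan3([(.494,-.355,.014),(.494,-.355,.29),f2w((-.045,-.083,.29)),f2w((-.045,-.083,.178))])
r=snap("p1");crop(r["side"],300,260,420,370,6,"s_p1")
E
```

```text
t 25.65 pos [ 0.4939 -0.3539  0.0496] F [-0.0732 -0.0196  0.1527] grip 0.5519 (48.0 mm)
   tool x [ 0.9942 -0.1075 -0.002 ] y [-0.1075 -0.9942 -0.0001] z [-0.002   0.0003 -1.    ] q [-0.2323  0.6084  1.0591  1.7812 -0.5884  1.1108 -0.6513]
spin 0.001
  to [ 0.494 -0.355  0.014] shift cm [0.02 0.11 3.56]
  to [ 0.494 -0.355  0.29 ] shift cm [  0.    0.  -27.6]
  to [0.5329 0.0146 0.29  ] shift cm [ -0.15 -37.16   0.  ]
  to [0.5329 0.0146 0.178 ] shift cm [ 0.   0.  11.2]
```

View pics/s_p1.png

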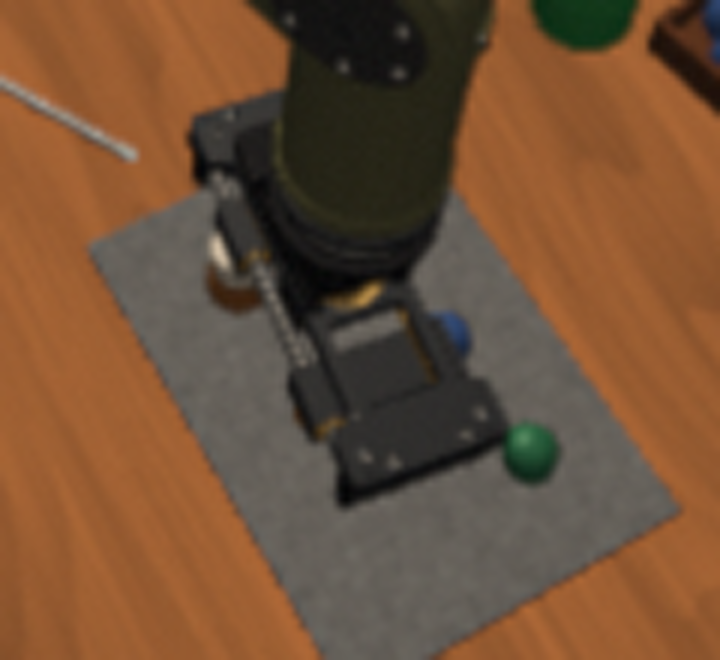

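Emit:
play_rows([
  [0.45,0,0.1,2,0],
  [0.45,0,0,1.5,0],
  [0.45,0,0,0,0],
  [1,0,0,0,0],
  [1,0,0,0,0],
  [1,0,0,0,0],
  [1,0,0,0,0],
  [1,0,0,-1,0],
  [1,0,0,-3,0],
], force=25)

```text
time: 26.88
position: [0.4935, -0.3539, 0.0549]
tool_rot: [-3.136, 0.171, 0.004]
ft_force: [0.1, 0.4, 0.2]
grip_width: 0.303
```

Emit:
play_rows([
  [1,0,0,-5,0],
  [1,0,0,-5,0],
  [1,0,0,-5,0],
  [1,0,0,-5,0],
  [1,0,-3,-3.5,0],
  [1,0,-5,0,0],
  [1,0,-5,0,0],
  [1,0,-5,0,0],
  [1,0,-5,0,0],
  [1,0,-5,0,0],
  [1,0,-5,0,0],
  [1,0,-4,0,0],
  [1,0,0,0,0],
])

```text
time: 28.5
position: [0.5344, 0.0173, 0.2903]
tool_rot: [-3.137, 0.16, 0.001]
ft_force: [0.8, -1.0, -0.6]
grip_width: 0.309
```

```bash
python3 - <<'E'
from h import *
plan3([f2w((-.045,-.083,.2)),f2w((-.045,-.083,.178))])
r=snap("p2");crop(r["side"],250,150,400,340,3.5,"s_p2")
E
```

```text
t 28.50 pos [0.5344 0.0173 0.2903] F [ 0.8031 -0.9952 -0.553 ] grip 0.3090 (26.9 mm)
   tool x [ 0.9948 -0.1018 -0.0005] y [-0.1018 -0.9948 -0.0008] z [-0.0004  0.0008 -1.    ] q [-1.0867  0.0539  1.0559  1.6735 -0.0482  1.442  -1.698 ]
spin 0.007
  to [0.5329 0.0146 0.2   ] shift cm [-0.12  0.29  9.03]
  to [0.5329 0.0146 0.178 ] shift cm [0.  0.  2.2]
```

View pics/s_p2.png

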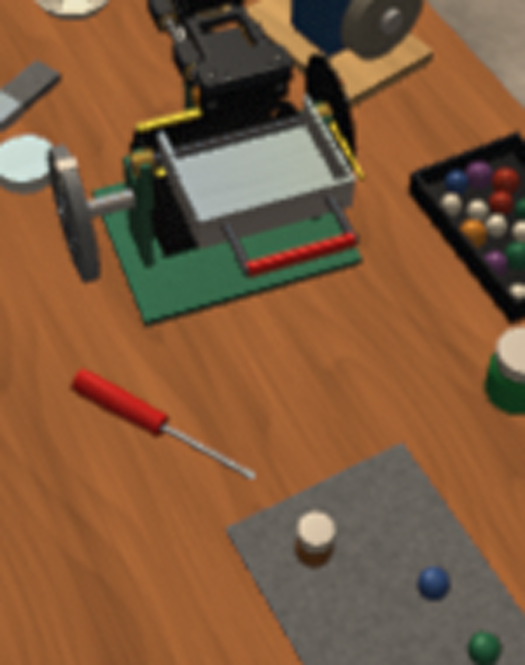

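Emit:
play_rows([
  [1,-0.1,0.2,3,0],
  [1,0,0,3,0],
  [1,0,0,3,0],
  [1,0,0,1,0],
  [1,0,0,0.7,0],
  [1,0,0,0.5,0],
  [1,0,0,0,0],
])

```text
time: 29.48
position: [0.5336, 0.0111, 0.1787]
tool_rot: [-3.137, 0.171, -0.001]
ft_force: [0.0, -0.5, -0.4]
grip_width: 0.308
```

```bash
python3 - <<'E'
from h import *
plan3([f2w((-.045,-.083,.177))])
E
```

```text
t 29.48 pos [0.5336 0.0111 0.1787] F [ 0.0164 -0.4761 -0.4256] grip 0.3081 (26.8 mm)
   tool x [ 0.9941 -0.1085  0.0005] y [-0.1085 -0.9941 -0.0002] z [ 0.0006  0.0002 -1.    ] q [-1.031   0.1609  1.0572  1.8394 -0.149   1.2257 -1.6082]
spin 0.000
  to [0.5329 0.0146 0.177 ] shift cm [-0.1  -0.34  0.17]
```

Emit:
play_rows([
  [1,0,0,0.12,0],
  [1,0,0,0,0],
  [0.6,0,0,0,0],
  [0.5,0,0,0,0],
  [0.5,0,0,0,0],
  [0.5,0,0,-2,0],
  [0.5,0,0,-4,0],
  [0.5,0,0,-5,0],
])

```text
time: 30.48
position: [0.5326, 0.0111, 0.2877]
tool_rot: [3.136, -0.171, -0.002]
ft_force: [1.5, -0.3, -0.3]
grip_width: 0.502
```

```bash
python3 - <<'E'
from loc import *
r=snap("p3");crop(r["side"],270,120,400,350,2.5,"s_p3");crop(r["top"],380,180,470,250,6,"t_p3")
stones(r["side"],r["top"])
plan3([(.5655,-.3545,.29),(.5655,-.3545,.014)])
E
```

```text
amber top [404.75   183.9167] 12 [ 0.6375 -0.2941  0.014 ]
amber top [421.457 201.293] 372 [ 0.573 -0.351  0.014]
amber top [458.  184.5] 4 [ 0.6321 -0.4856  0.014 ]
amber top [409.4925 242.7985] 134 [ 0.4252 -0.301   0.014 ]
amber top [449.4 241.8] 5 [ 0.4265 -0.4419  0.014 ]
amber top [422.5 245. ] 4 [ 0.4167 -0.3465  0.014 ]
amber top [448.8 244.6] 5 [ 0.4167 -0.4392  0.014 ]
blue top [422.1081 203.1351] 37 [ 0.5663 -0.353   0.014 ]
blue side [373.5 316.5] 50 [ 0.5645 -0.3569  0.014 ]
   two [ 0.5672 -0.3545  0.0069]
green top [441.0244 201.122 ] 41 [ 0.5725 -0.421   0.014 ]
green side [387.7869 334.8361] 61 [ 0.5714 -0.4237  0.014 ]
   two [ 0.5732 -0.4223  0.009 ]
t 30.57 pos [0.5362 0.0108 0.2922] F [ 0.0142  0.7505 -0.3517] grip 0.4961 (43.2 mm)
   tool x [ 0.994  -0.1087  0.0082] y [-0.1087 -0.9941 -0.0034] z [ 0.0085  0.0025 -1.    ] q [-1.0928  0.047   1.0712  1.6742 -0.0439  1.4365 -1.6962]
spin 0.000
  to [ 0.5655 -0.3545  0.29  ] shift cm [ 6.88 36.    0.22]
  to [ 0.5655 -0.3545  0.014 ] shift cm [ 0.   0.  27.6]
```

View pics/s_p3.png

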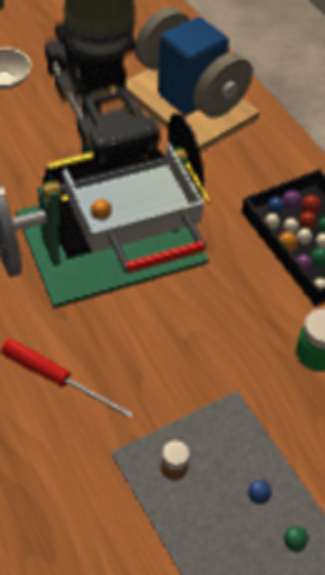

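Emit:
play_rows([
  [0.45,0.7,4,0,0],
  [0.45,0.7,5,0,0],
  [0.45,0.7,5,0,0],
  [0.45,0.8,5,0,0],
  [0.45,1,5,0,0],
  [0.45,1,5,2,0],
  [0.45,1,4,4,0],
  [0.45,0.98,3,5,0],
  [0.45,0,0,5,0],
  [0.45,0,0,4,0],
  [0.45,0,0,3.5,0],
  [0.45,0,0,0,0],
])

```text
time: 32.08
position: [0.5606, -0.3526, 0.0487]
tool_rot: [-3.134, 0.171, 0.009]
ft_force: [-0.2, 0.9, 0.4]
grip_width: 0.552
```

```bash
python3 - <<'E'
from h import *
plan3([(.566,-.355,.0145)])
E
```

```text
t 32.08 pos [ 0.5606 -0.3526  0.0487] F [-0.2164  0.8812  0.3585] grip 0.5521 (48.0 mm)
   tool x [ 0.9941 -0.1086 -0.0061] y [-0.1086 -0.9941 -0.0023] z [-0.0058  0.0029 -1.    ] q [-0.1571  0.6749  0.9457  1.6295 -0.586   1.1533 -0.7453]
spin 0.000
  to [ 0.566  -0.355   0.0145] shift cm [0.56 0.18 3.42]
```

Emit:
play_rows([
  [0.45,0.5,0.15,1,0],
  [0.45,0,0,1,0],
  [0.45,0,0,1.4,0],
  [0.45,0,0,0,0],
])

```text
time: 32.58
position: [0.5667, -0.3555, 0.0168]
tool_rot: [-3.136, 0.171, 0.003]
ft_force: [0.1, 0.7, 0.4]
grip_width: 0.547
```

```bash
python3 - <<'E'
from h import *
plan3([(.566,-.355,.0145)])
r=snap("p4");crop(r["side"],300,260,420,370,6,"s_p4")
E
```

```text
t 32.58 pos [ 0.5667 -0.3555  0.0168] F [0.0968 0.652  0.382 ] grip 0.5473 (47.6 mm)
   tool x [ 0.9941 -0.1085 -0.002 ] y [-0.1085 -0.9941 -0.0011] z [-0.0018  0.0013 -1.    ] q [-0.1324  0.7178  0.9139  1.6335 -0.6211  1.1084 -0.7278]
spin 0.000
  to [ 0.566  -0.355   0.0145] shift cm [-0.08 -0.04  0.23]
```

View pics/s_p4.png

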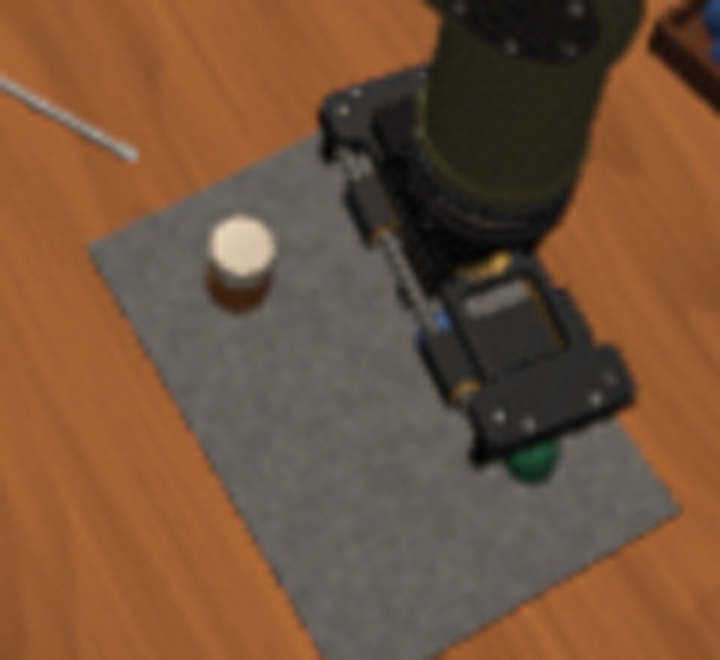

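Emit:
play_rows([
  [0.45,0,0,0.15,0],
  [1,0,0,0,0],
  [1,0,0,0,0],
  [1,0,0,0,0],
  [1,0,0,0,0],
  [1,0,0,-1,0],
  [1,0,0,-3,0],
  [1,0,0,-5,0],
  [1,0,0,-5,0],
  [1,0,0,-5,0],
  [1,0,-2,-5,0],
  [1,-0.3,-4,-3.5,0],
  [1,-0.4,-5,0,0],
  [1,-0.4,-5,0,0],
  [1,-0.4,-5,0,0],
  [1,-0.4,-5,0,0],
  [1,-0.4,-5,0,0],
  [1,-0.5,-3.4,0,0],
  [1,0,-2,0,0],
  [1,0,0,0,0],
], force=25)

```text
time: 35.17
position: [0.5793, 0.0097, 0.2918]
tool_rot: [3.137, -0.167, 0.0]
ft_force: [-0.3, -0.3, -0.7]
grip_width: 0.305
```

```bash
python3 - <<'E'
from h import *
plan3([f2w((0,-.083,.19)),f2w((0,-.083,.177))])
E
```

```text
t 35.17 pos [0.5793 0.0097 0.2918] F [-0.3237 -0.2566 -0.6896] grip 0.3046 (26.5 mm)
   tool x [ 0.9943 -0.1063  0.0002] y [-0.1063 -0.9943  0.0001] z [ 0.0002 -0.0001 -1.    ] q [-1.0041  0.2472  1.126   1.5687 -0.2239  1.4671 -1.5439]
spin 0.003
  to [0.5777 0.0097 0.19  ] shift cm [-0.17  0.02 10.18]
  to [0.5777 0.0097 0.177 ] shift cm [0.  0.  1.3]
```

Emit:
play_rows([
  [1,-0.1,0,3,0],
  [1,0,0,4,0],
  [1,0,0,3,0],
  [1,0,0,0.8,0],
  [1,0,0,0.5,0],
  [1,0,0,0,0],
  [1,0,0,0,0],
])

```text
time: 36.05
position: [0.5788, 0.0086, 0.1797]
tool_rot: [-3.137, 0.171, -0.003]
ft_force: [0.4, 0.4, -0.3]
grip_width: 0.309
```

Emit:
play_rows([
  [1,0,0,0.2,0],
  [1,0,0,0,0],
  [0.6,0,0,0,0],
  [0.5,0,0,0,0],
  [0.5,0,0,0,0],
  [0.5,0,0,-2,0],
  [0.5,0,0,-4,0],
  [0.5,0,0,-5,0],
  [0.5,0,0,0,0],
])

```text
time: 37.17
position: [0.5806, 0.008, 0.2918]
tool_rot: [-3.135, 0.171, -0.013]
ft_force: [0.1, -0.9, -0.2]
grip_width: 0.498
```

```bash
python3 - <<'E'
from loc import *
r=snap("p5");crop(r["side"],270,120,400,350,2.5,"s_p5")
stones(r["side"],r["top"])
plan3([(.572,-.4225,.29),(.572,-.4225,.014)])
E
```

```text
amber top [404.3333 183.7778] 9 [ 0.6381 -0.2926  0.014 ]
amber top [422.2 183.4] 5 [ 0.6384 -0.3571  0.014 ]
amber top [437.7811 195.4   ] 265 [ 0.5935 -0.4106  0.014 ]
amber top [382.1981 216.3868] 106 [ 0.5208 -0.2083  0.014 ]
amber top [398.63 243.09] 100 [ 0.4248 -0.2627  0.014 ]
amber top [432.275 242.4  ] 40 [ 0.4254 -0.3814  0.014 ]
amber top [449.5714 241.2857] 7 [ 0.4283 -0.4426  0.014 ]
amber top [423.5 245. ] 4 [ 0.4167 -0.35    0.014 ]
amber top [443.5 244. ] 4 [ 0.4191 -0.4206  0.014 ]
amber top [449.6667 244.3333] 9 [ 0.4176 -0.4423  0.014 ]
green top [441.0244 201.122 ] 41 [ 0.5725 -0.421   0.014 ]
green side [387.8226 334.9032] 62 [ 0.5713 -0.4239  0.014 ]
   two [ 0.5733 -0.4224  0.0087]
t 37.27 pos [0.5785 0.0086 0.2878] F [-0.1027 -0.2213 -0.0669] grip 0.4976 (43.3 mm)
   tool x [ 0.9941 -0.1085  0.0016] y [-0.1085 -0.9941 -0.001 ] z [ 0.0017  0.0008 -1.    ] q [-1.0057  0.244   1.1264  1.5788 -0.2224  1.4574 -1.5454]
spin 0.000
  to [ 0.572  -0.4225  0.29  ] shift cm [ 4.05 42.93 -0.22]
  to [ 0.572  -0.4225  0.014 ] shift cm [ 0.   0.  27.6]
```

View pics/s_p5.png

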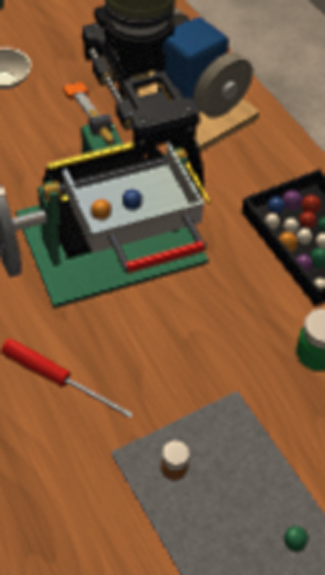

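Emit:
play_rows([
  [0.45,0.4,4,0,0],
  [0.45,0.4,5,0,0],
  [0.45,0.4,5,0,0],
  [0.45,0.5,5,0,0],
  [0.45,0.5,5,0,0],
  [0.45,0.5,5,0,0],
  [0.45,0.5,5,2,0],
  [0.45,0.5,5,4,0],
  [0.45,0.4,4,5,0],
  [0.45,0,0,5,0],
  [0.45,0,0,4,0],
  [0.45,0,0,3.5,0],
  [0.45,0,0,0,0],
  [0.45,0,0,0,0],
])

```text
time: 39.02
position: [0.5724, -0.4212, 0.055]
tool_rot: [3.136, -0.171, 0.001]
ft_force: [1.1, 0.3, 1.1]
grip_width: 0.546
```

```bash
python3 - <<'E'
from h import *
plan3([(.572,-.4225,.0145)])
E
```

```text
t 39.02 pos [ 0.5724 -0.4212  0.055 ] F [1.1145 0.2507 1.1012] grip 0.5464 (47.5 mm)
   tool x [ 0.9941 -0.1086  0.0005] y [-0.1086 -0.9941  0.0008] z [ 0.0004 -0.0008 -1.    ] q [-0.0169  0.7516  0.9245  1.4935 -0.622   1.2085 -0.679 ]
spin 0.000
  to [ 0.572  -0.4225  0.0145] shift cm [-0.03  0.13  4.05]
```

Emit:
play_rows([
  [0.45,0,0.1,1.5,0],
  [0.45,0,0,1.5,0],
  [0.45,0,0,1,0],
  [0.45,0,0,0,0],
  [1,0,0,0,0],
  [1,0,0,0,0],
  [1,0,0,0,0],
  [1,0,0,0,0],
  [1,0,0,-1,0],
], force=25)

```text
time: 40.15
position: [0.5717, -0.4212, 0.0235]
tool_rot: [-3.136, 0.17, 0.002]
ft_force: [-0.4, 0.5, -0.5]
grip_width: 0.309
```

```bash
python3 - <<'E'
from h import *
p=st()[0]["position"]
plan3([np.r_[p[:2],.29],f2w((.045,-.083,.29)),f2w((.045,-.083,.19))])
E
```

```text
t 40.15 pos [ 0.5717 -0.4212  0.0235] F [-0.3723  0.5002 -0.5378] grip 0.3087 (26.9 mm)
   tool x [ 0.9941 -0.1084 -0.0015] y [-0.1084 -0.9941 -0.001 ] z [-0.0014  0.0011 -1.    ] q [-0.0041  0.7828  0.901   1.5119 -0.6453  1.166  -0.664 ]
t 40.15 pos [ 0.5717 -0.4212  0.0235] F [-0.3723  0.5002 -0.5378] grip 0.3087 (26.9 mm)
   tool x [ 0.9941 -0.1084 -0.0015] y [-0.1084 -0.9941 -0.001 ] z [-0.0014  0.0011 -1.    ] q [-0.0041  0.7828  0.901   1.5119 -0.6453  1.166  -0.664 ]
spin 0.000
  to [ 0.5717 -0.4212  0.29  ] shift cm [  0.     0.   -26.65]
  to [0.6224 0.0048 0.29  ] shift cm [  0.41 -42.89   0.  ]
  to [0.6224 0.0048 0.19  ] shift cm [ 0.  0. 10.]
```

Emit:
play_rows([
  [1,0,0,-3,0],
  [1,0,0,-5,0],
  [1,0,0,-5,0],
  [1,0,0,-5,0],
  [1,0,-2,-5,0],
  [1,0.1,-4,-3.6,0],
  [1,0.1,-5,0,0],
  [1,0.1,-5,0,0],
  [1,0.1,-5,0,0],
  [1,0,-5,0,0],
  [1,0,-5,0,0],
  [1,0,-5,0,0],
  [1,0,-4.5,0,0],
  [1,0,-2.4,0,0],
  [1,0,0,3,0],
  [1,0,0,4,0],
  [1,0,0,3,0],
  [1,0,0,0,0],
  [1,0,0,0,0],
])

```text
time: 42.52
position: [0.6234, 0.0032, 0.1917]
tool_rot: [3.137, -0.173, 0.003]
ft_force: [0.4, 0.4, 0.5]
grip_width: 0.308
```

```bash
python3 - <<'E'
from h import *
plan3([f2w((.045,-.083,.178))])
E
```

```text
t 42.52 pos [0.6234 0.0032 0.1917] F [0.4328 0.3893 0.4746] grip 0.3079 (26.8 mm)
   tool x [ 0.9939 -0.1098  0.0021] y [-0.1098 -0.994   0.0001] z [ 0.0021 -0.0003 -1.    ] q [-0.8565  0.4428  1.0603  1.6063 -0.3957  1.325  -1.421 ]
spin -0.001
  to [0.6224 0.0048 0.178 ] shift cm [-0.12 -0.15  1.37]
```

Emit:
play_rows([
  [1,0,0,0.6,0],
  [1,0,0,0.4,0],
  [1,0,0,0.4,0],
  [1,0,0,0,0],
  [0.6,0,0,0,0],
  [0.5,0,0,0,0],
  [0.5,0,0,0,0],
  [0.5,0,0,-2,0],
  [0.5,0,0,-4,0],
  [0.5,0,0,-5,0],
  [0.5,0,0,0,0],
])

```text
time: 43.9
position: [0.625, 0.0031, 0.2918]
tool_rot: [-3.136, 0.171, -0.014]
ft_force: [-0.4, -0.2, 0.5]
grip_width: 0.499
```

```bash
python3 - <<'E'
from loc import *
r=snap("p6");crop(r["side"],270,120,400,250,4.5,"s_p6");crop(r["top"],380,180,470,250,6,"t_p6")
# target: handle; jaw across its thickness = frame y => keep orientation
plan3([f2w((0,-.196,.29)),f2w((0,-.196,.185+.0)),])
E
```

```text
t 44.00 pos [0.623  0.0041 0.2874] F [-0.98    0.6471  0.0858] grip 0.5018 (43.7 mm)
   tool x [ 0.9941 -0.1086  0.0018] y [-0.1086 -0.9941 -0.0008] z [ 0.0019  0.0006 -1.    ] q [-0.8751  0.3861  1.0991  1.4676 -0.3441  1.4942 -1.4605]
spin 0.000
  to [ 0.5654 -0.1026  0.29  ] shift cm [-4.57 11.24 -0.26]
  to [ 0.5654 -0.1026  0.185 ] shift cm [ 0.   0.  10.5]
```

View pics/s_p6.png

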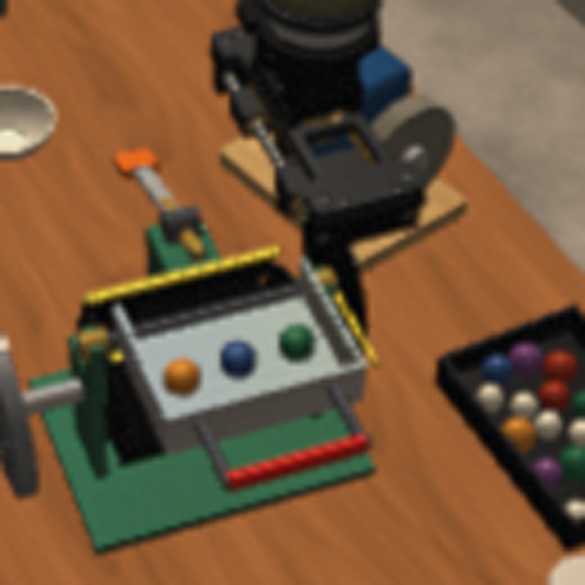

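View pics/t_p6.png

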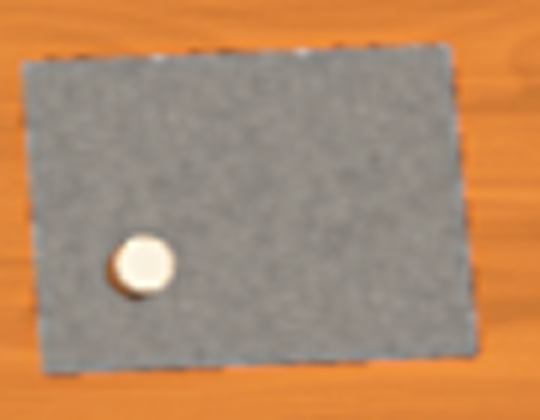

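```bash
python3 - <<'E'
from h import *
f=lambda a:np.array([-.026-.17*np.cos(a)+.02*np.sin(a),.165+.17*np.sin(a)+.02*np.cos(a)])
A=np.radians(np.arange(0,61,3));P=np.array([f(a) for a in A])
for a,d in zip(A[1:],np.diff(P,axis=0)*100): print('%.0f ty %.2f tz %.2f'%(np.degrees(a),-d[0],-d[1]))
print(P[-1]-P[0])
for d in(60,):print(f2w((0,f(np.radians(d))[0],f(np.radians(d))[1]-.011)))
E
```

```text
3 ty -0.13 tz -0.89
6 ty -0.17 tz -0.88
9 ty -0.22 tz -0.87
12 ty -0.27 tz -0.86
15 ty -0.31 tz -0.84
18 ty -0.35 tz -0.82
21 ty -0.40 tz -0.80
24 ty -0.44 tz -0.78
27 ty -0.48 tz -0.76
30 ty -0.52 tz -0.73
33 ty -0.55 tz -0.70
36 ty -0.59 tz -0.67
39 ty -0.62 tz -0.64
42 ty -0.66 tz -0.61
45 ty -0.69 tz -0.57
48 ty -0.72 tz -0.54
51 ty -0.74 tz -0.50
54 ty -0.77 tz -0.46
57 ty -0.79 tz -0.42
60 ty -0.81 tz -0.38
[0.1023 0.1372]
[ 0.5765 -0.0009  0.3112]
```

Emit:
play_rows([
  [0.5,-1.5,3,0,0],
  [0.5,-1.5,4,0,0],
  [0.5,-1.57,4.24,0,0],
  [0.5,0,0,0,0],
  [0.5,0,0,3,0],
  [0.5,0,0,3,0],
  [0.5,0,0,2,0],
  [0.5,0,0,0,0],
  [0.5,0,0,0,0],
])

```text
time: 45.12
position: [0.5656, -0.1026, 0.2068]
tool_rot: [3.137, -0.17, 0.002]
ft_force: [0.6, 0.3, 0.4]
grip_width: 0.5
```

```bash
python3 - <<'E'
from h import *
plan3([f2w((0,-.196,.174))])
r=snap("h1");crop(r["side"],280,140,380,240,6,"s_h1")
E
```

```text
t 45.12 pos [ 0.5656 -0.1026  0.2068] F [0.5886 0.2503 0.4461] grip 0.5005 (43.5 mm)
   tool x [ 0.9941 -0.1084  0.0011] y [-0.1084 -0.9941  0.0003] z [ 0.0011 -0.0004 -1.    ] q [-0.808   0.3005  1.1273  1.7082 -0.2803  1.3101 -1.3043]
spin 0.000
  to [ 0.5654 -0.1026  0.174 ] shift cm [-0.02  0.01  3.28]
```

View pics/s_h1.png

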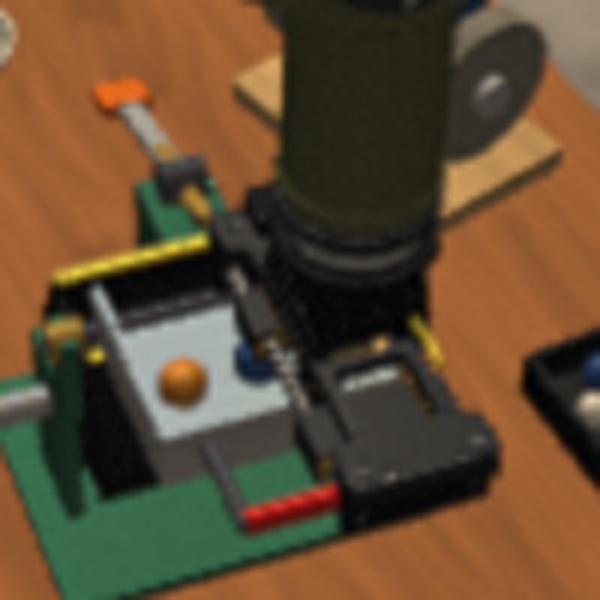

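Emit:
play_rows([
  [0.5,0,0,1.6,0],
  [0.5,0,0,1.68,0],
  [0.5,0,0,0,0],
  [1,0,0,0,0],
  [1,0,0,0,0],
  [1,0,0,0,0],
  [1,0,0,0,0],
  [1,0,0,0,0],
], force=20)

```text
time: 46.22
position: [0.5651, -0.1034, 0.1735]
tool_rot: [3.136, -0.172, 0.001]
ft_force: [-0.4, -3.0, 0.6]
grip_width: 0.148
```

Emit:
play_rows([
  [1,0,-0.13,-0.89,0],
  [1,0,-0.17,-0.88,0],
  [1,0,-0.22,-0.87,0],
  [1,0,-0.27,-0.86,0],
  [1,0,-0.31,-0.84,0],
  [1,0,-0.35,-0.82,0],
  [1,0,-0.4,-0.8,0],
  [1,0,-0.44,-0.78,0],
  [1,0,-0.48,-0.76,0],
  [1,0,-0.52,-0.73,0],
  [1,0,-0.55,-0.7,0],
  [1,0,-0.59,-0.67,0],
  [1,0,-0.62,-0.64,0],
  [1,0,-0.66,-0.61,0],
  [1,0,-0.69,-0.57,0],
  [1,0,0,0,0],
  [1,0,0,0,0],
])

```text
time: 48.35
position: [0.572, -0.0426, 0.2904]
tool_rot: [3.133, -0.175, 0.003]
ft_force: [-1.9, -7.5, 9.5]
grip_width: 0.153
```

```bash
cat >> h.py <<'E'
def tilt():
    s,Rt=st();p=s["position"]+np.array([0,0,.011]);q=RM.T@(p[:2]-ORG);v=np.array([-(q[1]+.026),p[2]-.165]);print('frame x %.4f r %.4f tilt deg %.1f'%(q[0],np.hypot(*v),np.degrees(np.arctan2(v[1],v[0])-np.arctan2(.02,.17))))
E
python3 - <<'E'
from h import *
tilt()
plan3([f2w((0,-.0937,.3112))])
r=snap("h2");crop(r["side"],280,120,380,220,6,"s_h2");crop(r["top"],250,140,370,240,6,"t_h2")
E
```

```text
t 48.35 pos [ 0.572  -0.0426  0.2904] F [-1.944  -7.5484  9.4716] grip 0.1528 (13.3 mm)
   tool x [ 0.9938 -0.1115  0.0023] y [-0.1115 -0.9938  0.0032] z [ 0.0019 -0.0035 -1.    ] q [-0.9414  0.2272  1.1393  1.5868 -0.2043  1.4582 -1.4719]
frame x 0.0001 r 0.1750 tilt deg 44.5
t 48.35 pos [ 0.572  -0.0426  0.2904] F [-1.944  -7.5484  9.4716] grip 0.1528 (13.3 mm)
   tool x [ 0.9938 -0.1115  0.0023] y [-0.1115 -0.9938  0.0032] z [ 0.0019 -0.0035 -1.    ] q [-0.9414  0.2272  1.1393  1.5868 -0.2043  1.4582 -1.4719]
spin -0.003
  to [ 0.5765 -0.0009  0.3112] shift cm [-0.01 -4.19 -2.08]
```

View pics/s_h2.png

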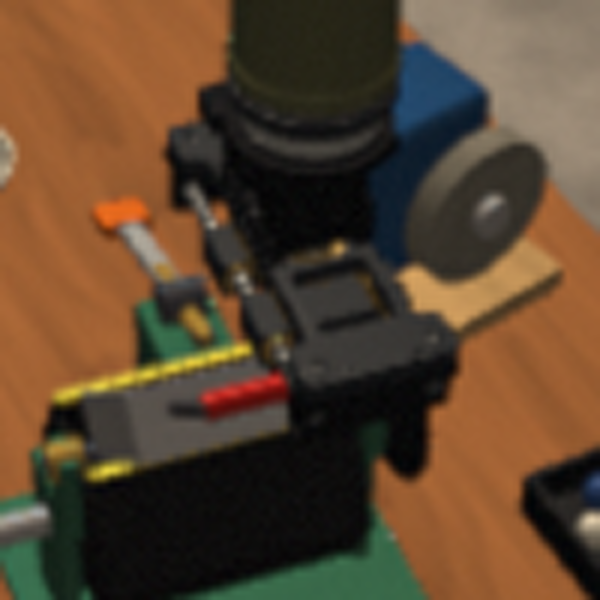

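View pics/t_h2.png

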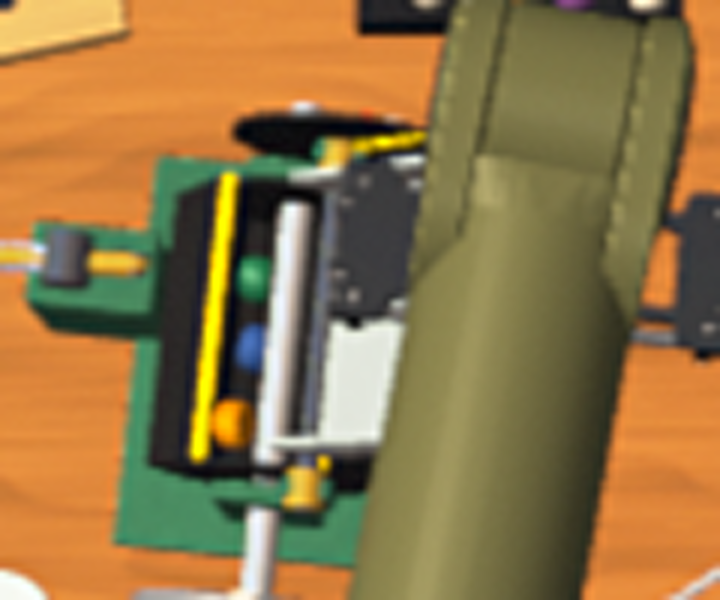

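Emit:
play_rows([
  [1,0,-0.72,-0.6,0],
  [1,0,-0.77,-0.56,0],
  [1,0,-0.81,-0.52,0],
  [1,0,-0.84,-0.47,0],
  [1,0,-0.86,-0.43,0],
  [1,0,0,0,0],
  [1,0,0,0,0],
])

```text
time: 49.32
position: [0.5767, -0.0013, 0.3167]
tool_rot: [3.136, -0.173, 0.004]
ft_force: [-1.7, -4.8, 11.3]
grip_width: 0.155
```

```bash
python3 - <<'E'
from h import *
tilt()
r=snap("h3");crop(r["side"],280,120,380,220,6,"s_h3");crop(r["top"],250,140,370,240,6,"t_h3")
E
```

```text
t 49.33 pos [ 0.5767 -0.0013  0.3167] F [-1.7345 -4.7652 11.2656] grip 0.1553 (13.5 mm)
   tool x [ 0.9939 -0.1102  0.0028] y [-0.1102 -0.9939  0.001 ] z [ 0.0026 -0.0013 -1.    ] q [-0.9958  0.2235  1.1281  1.5341 -0.2011  1.5088 -1.5467]
frame x 0.0002 r 0.1764 tilt deg 60.6
```

View pics/s_h3.png

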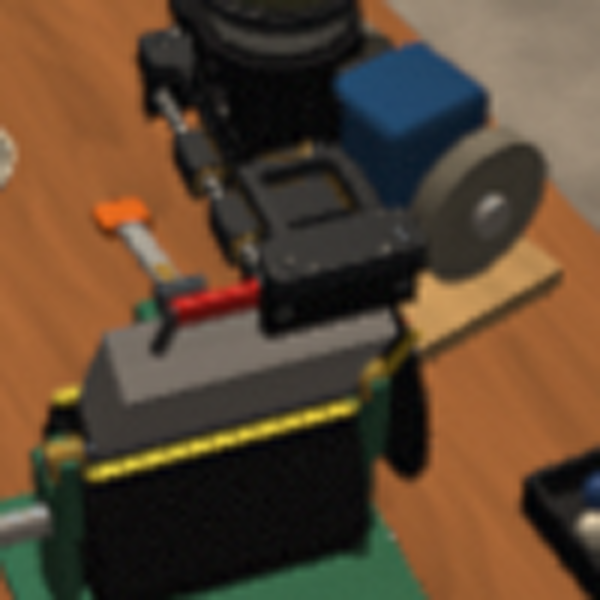

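View pics/t_h3.png

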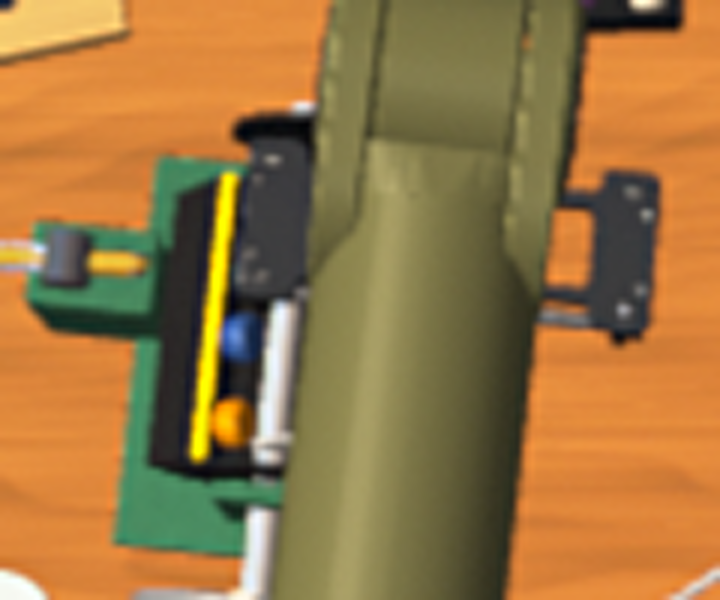

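```bash
python3 - <<'E'
from h import *
for dg in(40,45,50,55,58,60,62,65,70):
    a=np.radians(dg);y=-.026-.17*np.cos(a)+.02*np.sin(a);z=.165+.17*np.sin(a)+.02*np.cos(a)
    y2=-.026-.119*np.cos(a)+.0*np.sin(a);z2=.165+.119*np.sin(a)
    print(dg,[(proj('side',f2w(p))-[280,120])*6 for p in((-.05,y,z),(0,y,z),(-.079,y2,z2))])
E
```

```text
40 [array([208.4513, 424.2949]), array([303.6499, 399.1129]), array([136.6536, 468.8983])]
45 [array([200.4808, 394.7008]), array([295.7839, 369.8336]), array([131.8224, 449.0986])]
50 [array([191.9471, 365.4855]), array([287.2543, 340.9565]), array([126.6006, 429.2642])]
55 [array([182.9452, 336.9682]), array([278.156 , 312.7961]), array([121.0393, 409.5909])]
58 [array([177.3612, 320.321 ]), array([272.4665, 296.3699]), array([117.5623, 397.945 ])]
60 [array([173.5762, 309.4554]), array([268.5915, 285.6538]), array([115.1935, 390.2725])]
62 [array([169.7492, 298.7968]), array([264.6591, 275.1462]), array([112.7886, 382.687 ])]
65 [array([163.9449, 283.2353]), array([258.6682, 259.813 ]), array([109.1219, 371.4977])]
70 [array([154.1575, 258.5725]), array([248.4963, 235.5333]), array([102.885 , 353.4472])]
```

Emit:
play_rows([
  [1,0,0,0,0],
  [1,0,0,0,0],
  [1,0,0,0,0],
  [1,0,0,0,0],
  [1,0,0,0,0],
  [1,0,0,0,0],
  [1,0,0,0,0],
  [1,0,0,0,0],
  [1,0,0,0,0],
  [1,0,0,0,0],
  [1,0,0,0,0],
  [1,0,0,0,0],
  [1,0,0,0,0],
  [1,0,0,0,0],
])

```text
time: 51.18
position: [0.5767, -0.0013, 0.3167]
tool_rot: [3.136, -0.173, 0.004]
ft_force: [-2.1, -5.0, 11.4]
grip_width: 0.152
```

```bash
python3 - <<'E'
from h import *
tilt()
r=snap("h4");crop(r["side"],280,120,380,220,6,"s_h4")
hsv=cv2.cvtColor(r["side"],cv2.COLOR_RGB2HSV);m=cv2.inRange(hsv,np.array((0,170,80)),np.array((6,255,255)))[150:200,300:330]
ys,xs=np.nonzero(m);i=xs.argsort()[:6];print((xs[i].mean()+300-280)*6,(ys[i].mean()+150-120)*6,len(xs))
E
```

```text
t 51.17 pos [ 0.5767 -0.0013  0.3167] F [-2.1352 -4.9734 11.4102] grip 0.1525 (13.3 mm)
   tool x [ 0.9939 -0.1103  0.0028] y [-0.1103 -0.9939  0.0008] z [ 0.0027 -0.0011 -1.    ] q [-0.9958  0.2235  1.1281  1.5342 -0.2012  1.5088 -1.5467]
frame x 0.0002 r 0.1764 tilt deg 60.6
178.9999999999999 305.00000000000006 57
```

View pics/s_h4.png

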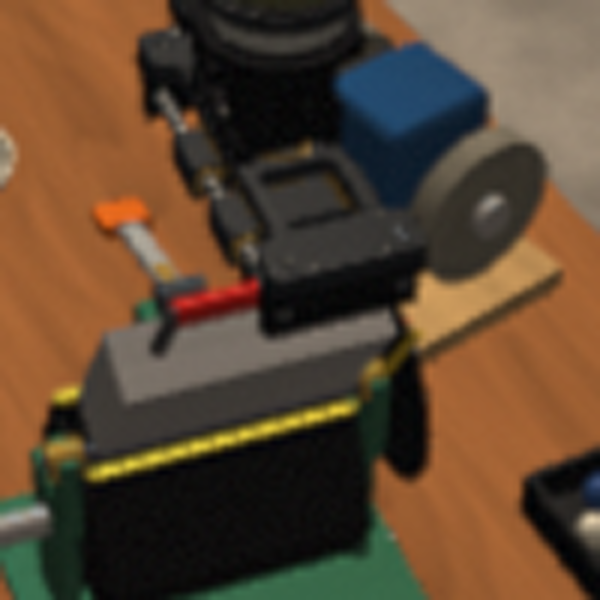

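Emit:
play_rows([
  [1,0,0.86,0.43,0],
  [1,0,0.84,0.47,0],
  [1,0,0.81,0.52,0],
  [1,0,0.77,0.56,0],
  [1,0,0.72,0.6,0],
  [1,0,0.69,0.57,0],
  [1,0,0.66,0.61,0],
  [1,0,0.62,0.64,0],
  [1,0,0.59,0.67,0],
  [1,0,0.55,0.7,0],
  [1,0,0.52,0.73,0],
  [1,0,0.48,0.76,0],
  [1,0,0.44,0.78,0],
  [1,0,0.4,0.8,0],
  [1,0,0.35,0.82,0],
  [1,0,0.31,0.84,0],
  [1,0,0.27,0.86,0],
  [1,0,0.22,0.87,0],
  [1,0,0.17,0.88,0],
  [1,0,0,0,0],
])

```text
time: 53.78
position: [0.5653, -0.1021, 0.1814]
tool_rot: [3.135, -0.172, 0.001]
ft_force: [2.9, -5.7, -1.9]
grip_width: 0.152
```

```bash
python3 - <<'E'
from h import *
tilt();plan3([f2w((0,-.196,.174))])
E
```

```text
t 53.77 pos [ 0.5653 -0.1021  0.1814] F [ 2.8843 -5.6585 -1.9092] grip 0.1524 (13.3 mm)
   tool x [ 0.994  -0.1092  0.0009] y [-0.1092 -0.994   0.0014] z [ 0.0007 -0.0015 -1.    ] q [-0.7868  0.3205  1.1028  1.7411 -0.2981  1.264  -1.2933]
frame x -0.0001 r 0.1717 tilt deg 2.5
t 53.77 pos [ 0.5653 -0.1021  0.1814] F [ 2.8843 -5.6585 -1.9092] grip 0.1524 (13.3 mm)
   tool x [ 0.994  -0.1092  0.0009] y [-0.1092 -0.994   0.0014] z [ 0.0007 -0.0015 -1.    ] q [-0.7868  0.3205  1.1028  1.7411 -0.2981  1.264  -1.2933]
spin -0.000
  to [ 0.5654 -0.1026  0.174 ] shift cm [0.01 0.05 0.74]
```

Emit:
play_rows([
  [1,0,0.05,0.5,0],
  [1,0,0,0.4,0],
  [1,0,0,0.15,0],
  [1,0,0,0,0],
  [1,0,0,0,0],
])

```text
time: 54.4
position: [0.5653, -0.1033, 0.1724]
tool_rot: [3.135, -0.172, 0.001]
ft_force: [-0.1, -5.8, 6.4]
grip_width: 0.15
```

```bash
python3 - <<'E'
from h import *
tilt()
E
```

```text
t 54.40 pos [ 0.5653 -0.1033  0.1724] F [-0.1002 -5.8291  6.3611] grip 0.1499 (13.0 mm)
   tool x [ 0.994  -0.1096  0.001 ] y [-0.1096 -0.994   0.0015] z [ 0.0009 -0.0016 -1.    ] q [-0.7782  0.3303  1.0972  1.7518 -0.3079  1.2481 -1.2844]
frame x -0.0000 r 0.1716 tilt deg -0.6
```

Emit:
play_rows([
  [1,0,0,0.1,0],
  [0.7,0,0,0,0],
  [0.5,0,0,0,0],
  [0.5,0,0,0,0],
  [0.5,0,0,0,0],
  [0.5,0,0,-2,0],
  [0.5,0,0,-4,0],
  [0.5,0,0,-5,0],
  [0.5,0,3,-3,0],
  [0.5,0,5,0,0],
  [0.5,0,5,0,0],
  [0.5,0,5,0,0],
  [0.5,0,5,0,0],
  [0.5,0,0,0,0],
  [0.5,0,0,0,0],
])

```text
time: 56.28
position: [0.5405, -0.33, 0.3115]
tool_rot: [-3.137, 0.171, -0.002]
ft_force: [-0.1, 1.0, 0.3]
grip_width: 0.498
```

```bash
python3 - <<'E'
from h import *
st()
r=snap("e1");crop(r["side"],250,120,370,240,5,"s_e1");crop(r["top"],210,140,370,260,5,"t_e1")
drum_angle('e1',213)
for n in("side",):
    a=cv2.imread("pics/side0.png").astype(int);b=cv2.imread("pics/side_e1.png").astype(int)
hs=cv2.cvtColor(r["top"],cv2.COLOR_RGB2HSV);m=cv2.inRange(hs,np.array((0,180,90)),np.array((6,255,255)))[170:220,340:370];ys,xs=np.nonzero(m);print('top handle',xs.mean()+340,ys.mean()+170,len(xs))
hs=cv2.cvtColor(r["side"],cv2.COLOR_RGB2HSV);m=cv2.inRange(hs,np.array((0,180,90)),np.array((6,255,255)))[205:240,310:358];ys,xs=np.nonzero(m);print('side handle',xs.mean()+310,ys.mean()+205,len(xs))
E
```

```text
t 56.27 pos [ 0.5405 -0.33    0.3115] F [-0.0808  0.9792  0.3222] grip 0.4984 (43.4 mm)
   tool x [ 0.9941 -0.1086  0.001 ] y [-0.1086 -0.9941 -0.0004] z [ 0.001   0.0003 -1.    ] q [-0.2988  0.4166  1.1163  1.3976 -0.3731  1.5529 -0.8915]
drum from +y edge: -0.4 deg, n=139
top handle 355.65384615384613 196.60576923076923 104
side handle 333.9759036144578 222.34939759036143 83
```

View pics/s_e1.png

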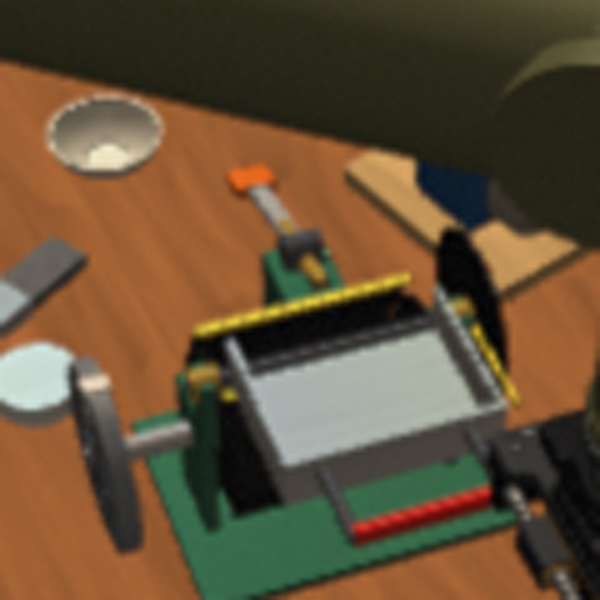

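View pics/t_e1.png

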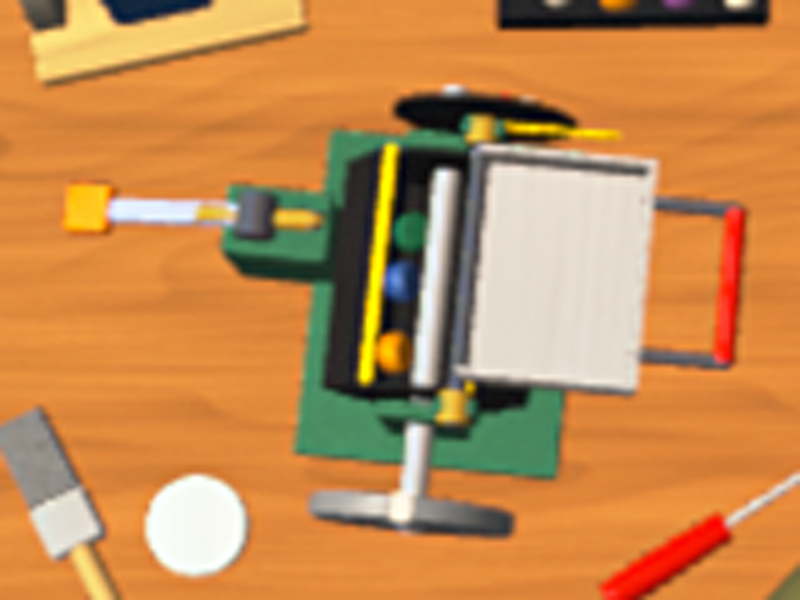

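View pics/side_e1.png

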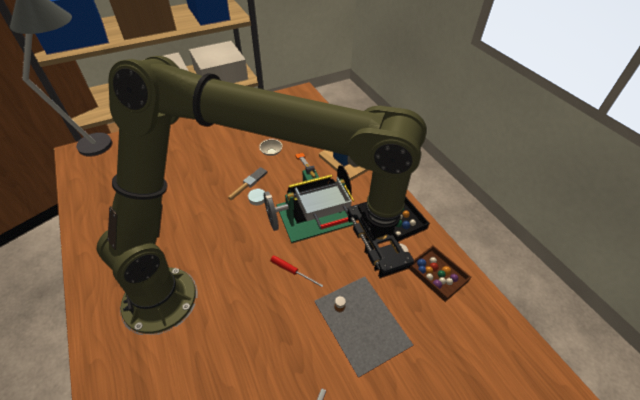

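```bash
python3 - <<'E'
from bench import ticket
print(ticket.close_job())
E
```

```text
the job is handed in; nothing more can be done
None
```

The tumbler is charged and the job is handed in, at about 56 s on the robot's clock.

1. **Drum:** I turned the wheel about half a turn in four pinched strokes, plus a small correction. The white mark is at the top.
2. **Brake:** I pressed the orange lever down to its end stop. It stayed down after I lifted off.
3. **Stones:** Only three were on the mat: amber, blue and green. I placed each one in the level pan and let go.
4. **Pan:** I tipped it by the red handle and held it at the 60-degree tick for about 2 s, then brought it back onto its level stop and released it.

**Final checks from both cameras:**
- All three stones lie in the drum. The pan is empty, and the mat holds only the jar, unmoved by eye.
- The drum is within about half a degree of upright: its yellow edge measured -0.4°.
- The brake is down.
- In the top view the handle is back within 0.2 px of its starting place. The side view could not confirm this exactly because the gripper hid one end of the handle.
- The other bench things look where they were, by eye. The pot was partly hidden behind the gripper in the last side view.

**Disagreements:**
- At the 60-degree hold, the arm position read 60.6° and the side picture about 60°, so the tilt is good to about 1°. I did not read the yellow pointer against the angle plate itself.
- While tipping, the handle's arc ran about 4 to 5 mm wider than I had worked out, which put a side load of about 12 N on the gripper.

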